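Pack the two-tier bottle carrier

ROBOT

A 6-joint arm with a two-finger parallel gripper is mounted at the origin on a cart in front of the work surface, level with it; the furniture and walls round the work are solid. World frame = base frame: x ahead of the robot, y to its left, z up, the work surface at z = 0. Lengths are in mm, angles in degrees, forces in N, time in s.
With the tool pointing down it reaches from about 250 to 775 mm from the base axis. Payload 4 kg.
Tool frame: the origin (TCP) lies at the very end of the fingers, on their centre line; the grasp point (between the pads) lies env.hold_point_z behind it (env.hold_point_z is the distance from the TCP to the grasp point, in mm); x points along the fingers, y is the direction in which the jaws open and shut, and the axes are right-handed (so a half turn about x gives the same grasp; the last joint's range is limited). The gripper opens to 85 mm and grips with 20 to 120 N. Pads are 22 mm wide; open, the fingers measure 114 mm over their backs; the gripper's body (76 mm by 85 mm) begins 54 mm behind the grasp point. The pads swing forward as they close: fully open they stand 13 mm farther back than shut.
Start: joints at [-72.599, 4.996, 78.535, -0, 96.463, -5.907], TCP at [217.619, -505.133, 231.341] pointing down, gripper open.
Joint ranges: [-177.83, 177.83], [-43.37, 116.18], [15.69, 146.23], [-61.86, 241.86], [9.47, 152.12], [-147.06, 147.06]. Speed limits (degrees/s): [159.86, 159.86, 180, 180, 180, 180].

INTERFACE

Orientations are given as a 3x3 rotation matrix whose columns are the frame's x, y, z axes.
In Python, from station import monitor, viewer, ticket, env gives the robot as it stands.
- The arm moves only by the tool carry_out, never from a script. Its argument "moves" is one flat list of numbers, 5 for each row, row after row: the shift along the tool's x, y, z in m, then the turn about the tool's x in degrees, then the finger opening in m, from 0 to 0.0854. In form: [x, y, z, yaw, fingers, x, y, z, yaw, fingers, ...]. A call has 1 to 10 rows; each row shifts and turns the commanded pose from where the row before left it, along the tool's axes as they then stand; what a row does not reach is not made up. A row lasts 1/12 s, in which the tool goes at most 41.7 mm and 7.16 degrees, less where a joint would pass 70% of its speed; a pose out of reach is approached as far as the arm can. A call is refused whole if a number of a shift passes 0.0417 or a number of a turn 7.16, either way. A call with a gripper value outside its range is refused whole. The fingers move at their own pace and stop on an object; "newtons" is the grip in N (left out, the last holds). Time passes only in rows, so rows that do not move let the fingers close. It gives the time, the measured TCP pose, the force and the opening at its end, in the units of the state.
- monitor.sense(): the state, without advancing time (a new reading comes with each control period).
- viewer.snapshot(name): name is "side" or "top" or "wrist"; returns the picture (384x512x3 uint8, blue, green, red); there is no depth.
- viewer.camera_model(name): a dict with "fx", "fy", "cx", "cy" (pixels), "cam_to_world" (4x4, takes a point from camera to world coordinates). Camera axes: x right, y up, looking along -z (the intrinsics and any distortion apply to the point x, -y, -z); pixel columns grow to the right and rows downward; lengths in mm; the calibration is good to about 2 mm. A picture is of the moment at which its call begins: read the wrist's pose just before it. camera_model takes no time and is no camera call; for the wrist camera it gives the pose at the moment of the call.
- ticket.hand_in(): hands the job in, once; it reports no verdict.
The state is a dict: "t": time; "joint_positions": joint angles; "qd": joint speeds; "effort": joint torques, N m; "eef_pos": TCP position; "tool_rot": TCP orientation; "wrist_force": force on the tool from outside, world axes, zero at the start; "ft_torque": the same for the moment, N m; "finger_gap": opening from 0.0 (shut) to 1.0 (fully open).
Only numpy, scipy, OpenCV 4.12 (cv2) and the standard library are available. Lean on these libraries where they do the work, as an engineer would, in place of code of your own. Each camera call takes 0.05 s, during which the arm holds its last target. There are 200 camera calls.

TASK

Pack the small white blue-capped bottles that stand on the bench into the two-tier carrier so that it is not top-heavy: they look alike, but some are full of grinding beads and the others nearly empty, and only their weight in the hand tells which. Stand every full bottle upright on the carrier's floor, clip the shelf in over them (both ears pushed down past the spring clips in the end slots until the shelf sits flat on its ledges), and stand every nearly empty bottle upright on the shelf. Leave the jar with the red lid, the small amber bottle and the glass beaker where they are.

Things in the scene. Friction and masses are not known exactly. Their poses are not given: they have to be found in the camera images.
- carrier: two-tier aluminium bottle carrier, fixed to the bench, open at front, back and top: 130 mm deep (its x), 276 mm long (its y). Origin at the centre of its underside. End plates at both y ends, inner faces at y = +-130 mm, 8 mm thick, 132 mm high; front and back only have 16 mm high lips, inner faces at x = +-62 mm
- carrier_floor (a point): centre of the carrier's floor, 6 mm above its underside (axes as the carrier's). Full bottles stand here in a row along y, for example at y = -70, 0 and +70 mm; the ledges above begin at y = +-115 mm
- carrier_seat (a point): where the centre of the shelf's underside lies when it is home: 106 mm above the carrier's underside, level with the two ledges (15 mm wide, inside the end plates) that carry the shelf's ends; axes as the carrier's
- slot_left (a point): middle of the slot in the +y end plate, at the ledges' height; 27 mm wide (x), open at the top with a flared mouth at 24 to 37 mm above this point. A sprung steel clip on either side bows 2.5 mm into the slot; pushing the shelf's ears down past all four clips takes about 5 to 15 N, then they snap back over the ears
- slot_right (a point): the same for the slot in the -y end plate
- shelf: loose steel shelf plate, 0.34 to 0.46 kg, 120 mm deep (its x), 250 mm long (its y), 5 mm thick, with lips along front and back (inner faces at x = +-57 mm, 13 mm high from the underside). An ear at each end, 24 mm wide, reaches to y = +-144 mm. Origin at the centre of the underside, z up; either way round fits. Room for one bottle at y = -70 and one at +70 mm
- shelf_grip (a point): middle of the shelf's black upright grip, 26 mm above the shelf's underside; the grip is 12 mm thick (shelf's x), 50 mm long (y) and ends 39 mm above the underside; pinch it across its 12 mm
- bottle_1: identical opaque white bottle, blue screw cap, 44 mm in diameter, 84 mm tall (straight body up to 60 mm, cap 27 mm wide above). Full of beads (0.36 to 0.58 kg) or nearly empty (0.09 to 0.16 kg); only its weight shows which. Origin at the centre of its underside, z up through the cap. Grip round the body. None if this bottle is absent
- bottle_2: identical opaque white bottle, blue screw cap, 44 mm in diameter, 84 mm tall (straight body up to 60 mm, cap 27 mm wide above). Full of beads (0.36 to 0.58 kg) or nearly empty (0.09 to 0.16 kg); only its weight shows which. Origin at the centre of its underside, z up through the cap. Grip round the body. None if this bottle is absent
- bottle_3: identical opaque white bottle, blue screw cap, 44 mm in diameter, 84 mm tall (straight body up to 60 mm, cap 27 mm wide above). Full of beads (0.36 to 0.58 kg) or nearly empty (0.09 to 0.16 kg); only its weight shows which. Origin at the centre of its underside, z up through the cap. Grip round the body. None if this bottle is absent
- bottle_4: identical opaque white bottle, blue screw cap, 44 mm in diameter, 84 mm tall (straight body up to 60 mm, cap 27 mm wide above). Full of beads (0.36 to 0.58 kg) or nearly empty (0.09 to 0.16 kg); only its weight shows which. Origin at the centre of its underside, z up through the cap. Grip round the body. None if this bottle is absent
- bottle_5: identical opaque white bottle, blue screw cap, 44 mm in diameter, 84 mm tall (straight body up to 60 mm, cap 27 mm wide above). Full of beads (0.36 to 0.58 kg) or nearly empty (0.09 to 0.16 kg); only its weight shows which. Origin at the centre of its underside, z up through the cap. Grip round the body. None if this bottle is absent
- red_lid_jar: bystander: glass jar with red lid, 60 mm diameter, 76 mm tall, origin at the centre of its underside
- amber_bottle: bystander: small amber bottle with black cap, 34 mm diameter, 61 mm tall, origin at the centre of its underside
- beaker: bystander: small empty glass beaker, 47 mm diameter, 52 mm tall, origin at the centre of its underside
Not all that is in view belongs to the job. What is shaped like the bottle_3 but purple is not meant.

How it is judged:
By the outcome, as a careful person would: the job done as asked, in the order asked, and still so for the second after the job is handed in, with the robot touching nothing.
Of bottle_3, bottle_4, bottle_5 only 1 to 3 are there at a start; the rules pass over those that are not, and their reading is None.
At some moment in a run one of shelf may be knocked a few centimetres aside while the robot is not near it.
It also fails if it takes over 210 s, if anything falls off the work surface, if the arm or the gripper's body presses on something with over 40 N, if the wrist force passes 120 N, or if a joint passes its speed limit or range.

## Working session

There is one attempt and no reset: what is moved stays moved. The work goes in short steps, Python scripts to look and compute and a tool call to move; the robot and the scene stay as the last step left them, time stands still between calls to the robot, and variables do not carry over. Pictures are saved under pics/ and viewed, about 12 in all and at most 16, crops included, and the job is handed in when it is done.

Besides the shell and the picture viewer there is one more tool, called after "Request:" as name(argument=value, ...), one argument or row to a line, values as JSON. carry_out: Moves the arm, as the interface text tells. Its arguments: {"type":"object","properties":{"moves":{"type":"array","items":{"type":"number"}},"newtons":{"type":"number"}},"required":["moves"]}

```bash
ls; mkdir -p pics; python3 - <<'E'
from station import monitor, viewer, ticket, env
import cv2,numpy as np
print(env.hold_point_z, monitor.sense())
for n in("side","top","wrist"):
    m=viewer.camera_model(n);print(n,{k:(np.round(v,3).tolist() if not isinstance(v,str) else v) for k,v in m.items()})
    cv2.imwrite(f"pics/{n}0.png",viewer.snapshot(n))
a=cv2.imread("pics/side0.png");b=cv2.imread("pics/top0.png")
E
```

```text
pics
18.700000000000003 {'t': 0.0, 'joint_positions': array([-7.25996310e+01,  5.04089272e+00,  7.86255264e+01, -1.59946952e-03,
        9.64639666e+01, -5.90758063e+00]), 'qd': array([ 0.00557441, -0.00056975,  0.02438953, -0.15830262,  0.04842086,
       -0.12703134]), 'effort': array([-3.49998509e-04, -3.51870775e+01, -3.13267994e+01, -7.95776441e-05,
        1.09051939e-02, -1.12346100e-05]), 'eef_pos': array([ 217.45179535, -504.6360426 ,  230.11520404]), 'tool_rot': array([[-7.06997750e-04,  3.95669272e-01, -9.18392796e-01],
       [ 2.16322516e-03, -9.18390271e-01, -3.95669850e-01],
       [-9.99997410e-01, -2.26642810e-03, -2.06621870e-04]]), 'wrist_force': array([ 0.30643552, -0.11708569,  0.39178723]), 'ft_torque': array([-0.01828957, -0.02231053, -0.00401871]), 'finger_gap': 0.9960257744096992}
side {'fx': 472.628, 'fy': 472.628, 'cx': 253.829, 'cy': 195.255, 'cam_to_world': [[0.945, 0.208, -0.252, 184.334], [-0.327, 0.591, -0.738, -1131.202], [-0.005, 0.779, 0.627, 1038.223], [0.0, 0.0, 0.0, 1.0]]}
top {'fx': 388.69, 'fy': 388.69, 'cx': 258.422, 'cy': 187.914, 'cam_to_world': [[-0.007, 0.983, -0.184, 343.252], [-1.0, -0.004, 0.015, -6.377], [0.015, 0.184, 0.983, 1318.263], [0.0, 0.0, 0.0, 1.0]]}
wrist {'fx': 282.465, 'fy': 282.465, 'cx': 255.033, 'cy': 193.188, 'cam_to_world': [[0.396, 0.875, 0.278, 288.46], [-0.918, 0.378, 0.117, -473.625], [-0.002, -0.301, 0.954, 372.131], [0.0, 0.0, 0.0, 1.0]]}
```

View pics/top0.png

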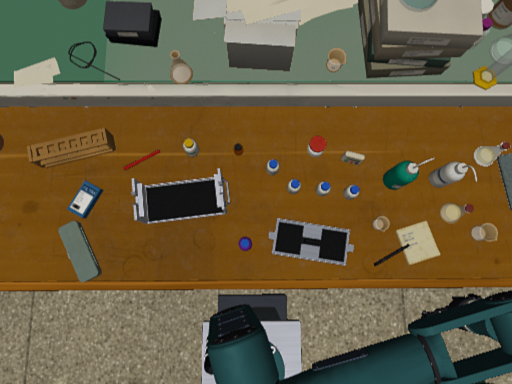

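View pics/side0.png

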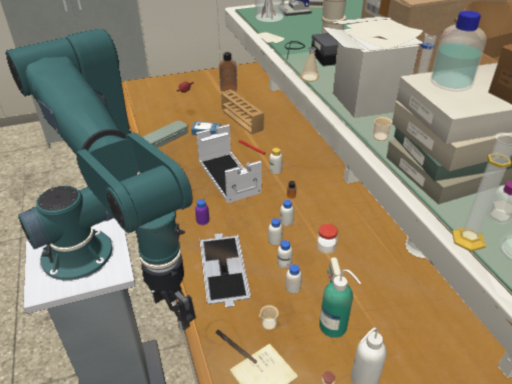

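```bash
cat > h.py <<'E'
from station import monitor, viewer, ticket, env
import cv2,numpy as np
def snap(n,f=None):
    m=viewer.camera_model(n); im=viewer.snapshot(n)
    if f: cv2.imwrite(f"pics/{f}.png",im)
    return im,m
def ray(m,u,v):
    T=np.array(m["cam_to_world"]);d=T[:3,:3]@np.array([(u-m["cx"])/m["fx"],-(v-m["cy"])/m["fy"],-1]);return T[:3,3],d
def plane(m,u,v,z):
    o,d=ray(m,u,v);return o+d*(z-o[2])/d[2]
def proj(m,p):
    T=np.array(m["cam_to_world"]);c=T[:3,:3].T@(np.array(p)-T[:3,3]);return np.array([m["cx"]+m["fx"]*c[0]/-c[2],m["cy"]+m["fy"]*c[1]/c[2]])
def blobs(mask,amin):
    n,l,s,c=cv2.connectedComponentsWithStats(mask.astype(np.uint8))
    return [(c[i],s[i]) for i in range(1,n) if s[i][4]>=amin]
def blue(im):
    h=cv2.cvtColor(im,cv2.COLOR_BGR2HSV);return (abs(h[...,0].astype(int)-110)<12)&(h[...,1]>130)&(h[...,2]>60)
def st():
    s=monitor.sense();print("t %.2f"%s["t"],"p",np.round(s["eef_pos"],1),"y",np.round(s["tool_rot"][:,1],3),"x",np.round(s["tool_rot"][:,0],3),"z",np.round(s["tool_rot"][:,2],3),"F",np.round(s["wrist_force"],1),"T",np.round(s["ft_torque"],2),"gap",round(s["finger_gap"],3),"q",np.round(s["joint_positions"],0));return s
E
python3 - <<'E'
from h import *
t=cv2.imread("pics/top0.png");s=cv2.imread("pics/side0.png")
for n,im in(("top",t),("side",s)):
    m=viewer.camera_model(n)
    for c,b in blobs(blue(im),8): print(n,np.round(c),b[4],np.round(plane(m,*c,84 if n=="top" else 72)))
m=viewer.camera_model("top")
for n,u,v,z in(("jar",317,144,76),("amber",238,148,61),("beaker",381,223,52),("shelf",312,242,5),("shelf ears",270,235,5),("e2",353,248,5),("purple",245,243,84),("yellow",190,145,84)): print(n,np.round(plane(m,u,v,z)))
c=t[160:270,120:370]
cv2.imwrite("pics/c1.png",cv2.resize(c,None,fx=3.2,fy=3.2,interpolation=cv2.INTER_CUBIC))
E
```

```text
top [273. 163.] 50 [655. -74.  84.]
top [ 87. 196.] 206 [550. 523.  84.]
top [295. 183.] 52 [ 588. -144.   84.]
top [325. 186.] 55 [ 580. -242.   84.]
top [354. 189.] 55 [ 569. -337.   84.]
top [244. 243.] 56 [399.  19.  84.]
side [305.   1.] 11 [1572. 1855.   72.]
side [468.  20.] 353 [2334. 1166.   72.]
side [424.  46.] 9 [1847.  906.   72.]
side [201. 203.] 49 [399.  24.  72.]
side [287. 203.] 44 [659. -68.  72.]
side [275. 222.] 48 [ 591. -139.   72.]
side [285. 245.] 59 [ 583. -239.   72.]
side [294. 269.] 66 [ 571. -333.   72.]
jar [ 723. -222.   76.]
amber [715.  41.  61.]
beaker [ 462. -427.   52.]
shelf [ 403. -206.    5.]
shelf ears [428. -65.   5.]
e2 [ 383. -343.    5.]
purple [398.  18.  84.]
yellow [719. 198.  84.]
```

View pics/c1.png

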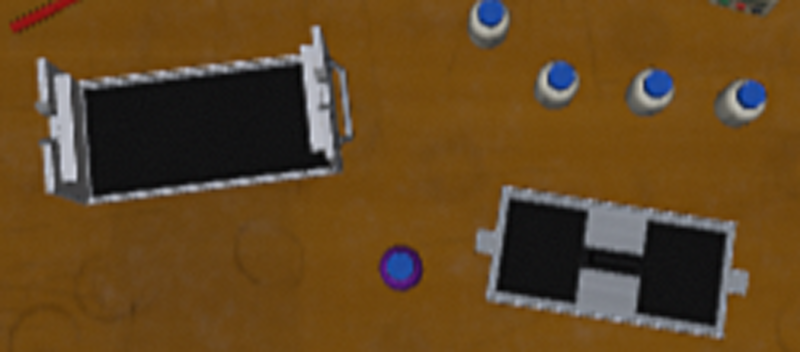

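Request:
carry_out(
  moves=[-0.01,0,0,-6.67,0.0854,-0.01,0,0,-6.67,0.0854,-0.01,0,0,-6.67,0.0854,-0.01,0,0,-6.67,0.0854,-0.01,0,0,-6.67,0.0854,-0.01,0,0,-6.67,0.0854,-0.01,0,0,-6.67,0.0854,-0.01,0,0,-6.67,0.0854,-0.01,0,0,-6.67,0.0854,-0.01,0,0,-6.67,0.0854],
  newtons=40,
)

```text
t: 0.98
eef_pos: [217.6, -505.0, 331.3]
tool_rot: [[-0.0, 1.0, 0.006], [0.001, 0.006, -1.0], [-1.0, -0.0, -0.001]]
wrist_force: [-0.3, -1.0, 0.5]
finger_gap: 1.002
```

Request:
carry_out(
  moves=[0,0.0262,-0.0255,0,0.0854,0,0.0262,-0.0255,0,0.0854,0,0.0262,-0.0255,0,0.0854,0,0.0262,-0.0255,0,0.0854,0,0.0262,-0.0255,0,0.0854,0,0.0262,-0.0255,0,0.0854,0,0.0262,-0.0255,0,0.0854,0,0.0262,-0.0255,0,0.0854,0,0.0262,-0.0255,0,0.0854,0,0.0262,-0.0255,0,0.0854],
)

```text
t: 1.82
eef_pos: [480.5, -248.5, 331.0]
tool_rot: [[-0.0, 1.0, 0.0], [0.0, 0.0, -1.0], [-1.0, -0.0, -0.0]]
wrist_force: [0.5, -0.2, 0.1]
finger_gap: 0.998
```

Request:
carry_out(
  moves=[0,0,0,0,0.0854,0,0,0,0,0.0854,0,0,0,0,0.0854],
)

```text
t: 2.07
eef_pos: [479.4, -250.2, 330.9]
tool_rot: [[-0.001, 1.0, 0.001], [-0.0, 0.001, -1.0], [-1.0, -0.001, 0.0]]
wrist_force: [-0.0, 0.1, -0.2]
finger_gap: 1.0
```

```bash
python3 - <<'E'
from h import *
st();im,m=snap("wrist","w1");np.save("w1.npy",m,allow_pickle=True)
for c,b in blobs(blue(im),30): print(np.round(c),b,np.round(plane(m,*c,80)))
E
```

```text
t 2.07 p [ 479.4 -250.2  330.9] y [ 1.     0.001 -0.001] x [-0.001 -0.    -1.   ] z [ 0.001 -1.     0.   ] F [-0.   0.1 -0.2] T [-0.04 -0.05  0.  ] gap 1.0 q [-34.   4.  68.  -0. 108. -34.]
[399.  19.] [385   6  27  27 537] [654. -73.  80.]
[339.  80.] [328  70  23  22 381] [ 588. -143.   80.]
[327. 155.] [317 146  21  20 311] [ 580. -241.   80.]
[314. 218.] [306 209  18  19 273] [ 568. -335.   80.]
```

View pics/w1.png

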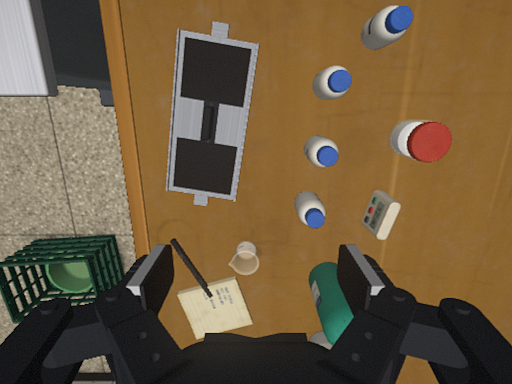

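Request:
carry_out(
  moves=[0,0.005,-0.0415,0,0.0854,0,0.005,-0.0415,0,0.0854,0,0.005,-0.0415,0,0.0854,0,0.005,-0.0415,0,0.0854,0,0.005,-0.0415,0,0.0854,0,0.005,-0.0415,0,0.0854,0,0.005,-0.0415,0,0.0854,0,0.005,-0.0415,0,0.0854,0,0.005,-0.0415,0,0.0854,0,0.005,-0.0415,0,0.0854],
)

```text
t: 2.95
eef_pos: [529.4, 163.8, 331.7]
tool_rot: [[0.001, 1.0, -0.003], [-0.0, -0.003, -1.0], [-1.0, 0.001, 0.0]]
wrist_force: [0.8, -0.5, -0.3]
finger_gap: 0.997
```

Request:
carry_out(
  moves=[0,0,-0.0415,0,0.0854,0,0,-0.0415,0,0.0854,0,0,0,0,0.0854,0,0,0,0,0.0854,0,0,0,0,0.0854],
)

```text
t: 3.37
eef_pos: [529.7, 245.1, 331.2]
tool_rot: [[-0.0, 1.0, -0.002], [-0.001, -0.002, -1.0], [-1.0, -0.0, 0.001]]
wrist_force: [-0.1, -0.3, -0.0]
finger_gap: 1.001
```

```bash
python3 - <<'E'
from h import *
st();im,m=snap("wrist","w2");np.save("w2.npy",m,allow_pickle=True)
print(proj(m,(530,210,0)))
cv2.imwrite("pics/w2b.png",cv2.resize(im[0:290,110:420],None,fx=2,fy=2,interpolation=cv2.INTER_CUBIC))
E
```

```text
t 3.37 p [529.7 245.1 331.2] y [ 1.    -0.002 -0.   ] x [-0.    -0.001 -1.   ] z [-0.002 -1.     0.001] F [-0.1 -0.3 -0. ] T [-0.04  0.06 -0.02] gap 1.001 q [ 19.  10.  62.  -0. 108.  19.]
[255.3360246  172.80091647]
```

View pics/w2b.png

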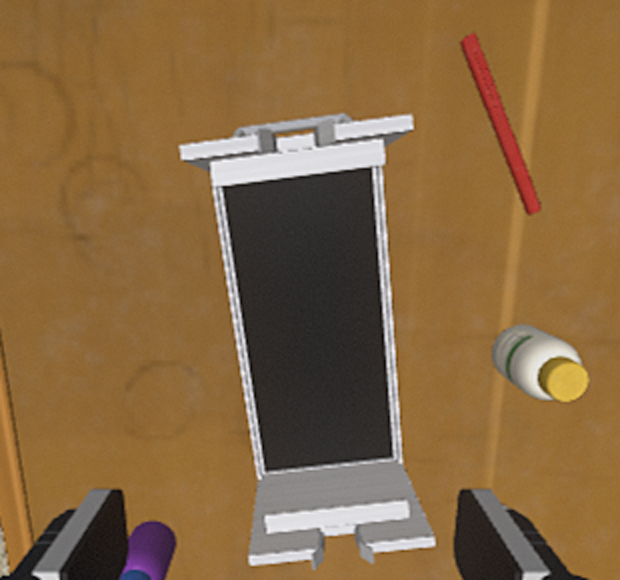

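```bash
python3 - <<'E'
from h import *
m=np.load("w2.npy",allow_pickle=True).item()
P=[((180.5,146.5),132,(-65,138)),((412,116),132,(65,138)),((413,129),132,(65,130)),((182,160),132,(-65,130)),
((250,567),132,(-65,-138)),((437,547),132,(65,-138)),((435,537),132,(65,-130)),((249,556),132,(-65,-130)),
((213,186),106,(None,115)),((385,164),106,(None,115)),((265,517),106,(None,-115)),((409,501),106,(None,-115))]
W=np.array([plane(m,110+u/2,v/2,z)[:2] for (u,v),z,_ in P])
print(W.round(1).tolist())
A=W[:8];B=np.array([p[2] for p in P[:8]],float)
a=A-A.mean(0);b=B-B.mean(0)
th=np.arctan2((b[:,0]*a[:,1]-b[:,1]*a[:,0]).sum(),(a*b).sum());R=np.array([[np.cos(th),-np.sin(th)],[np.sin(th),np.cos(th)]])
t=A.mean(0)-R@B.mean(0);print("carrier",t,np.degrees(th));print(((W-t)@R).round(1).tolist())
im=cv2.imread("pics/w1.png");m1=np.load("w1.npy",allow_pickle=True).item()
g=cv2.cvtColor(im,cv2.COLOR_BGR2HSV)
# shelf outline: grey lips + black panels
k=((g[...,1]<50)|(g[...,2]<40)).astype(np.uint8);k[:,:150]=0;k[:,275:]=0;k[215:]=0;k[:15]=0
c=max(cv2.findContours(k,0,1)[0],key=cv2.contourArea);print(cv2.boundingRect(c),cv2.contourArea(c))
k2=cv2.morphologyEx(k,cv2.MORPH_OPEN,np.ones((25,25)));c2=max(cv2.findContours(k2,0,1)[0],key=cv2.contourArea)
r=cv2.minAreaRect(c2);print(r,[plane(m1,*p,13).round(1)[:2].tolist() for p in cv2.boxPoints(r)],plane(m1,*r[0],13))
# grip: dark top inside the grey middle
for c,b in blobs((g[...,2]<60)&(k>0),30): print(c.round(1),b,plane(m1,*c,39).round(1))
E
```

```text
[[468.7, 355.6], [596.9, 370.9], [597.9, 364.3], [469.1, 348.6], [501.2, 81.6], [631.7, 97.8], [629.7, 105.7], [500.7, 90.6], [482.5, 335.7], [587.3, 348.1], [511.0, 106.1], [616.1, 119.2]]
carrier [549.47653642 226.88766748] 6.989795740285414
[[-64.6, 137.6], [64.6, 137.2], [64.7, 130.6], [-65.0, 130.6], [-65.6, -138.3], [65.9, -138.2], [64.9, -130.0], [-65.0, -129.4], [-53.2, 116.1], [52.3, 115.7], [-52.9, -115.2], [53.0, -115.0]]
(166, 21, 93, 185) 12391.0
((208.0, 115.5), (101.0, 74.0), 90.0) [[353.2, -116.8], [463.8, -116.7], [462.2, -270.2], [339.6, -270.3]] [ 404.90739394 -189.5155587    13.        ]
[209.9 110.9] [ 174   37   77  157 6755] [ 412.3 -182.    39. ]
```

```bash
python3 - <<'E'
from h import *
t=viewer.camera_model("top");s=viewer.camera_model("side")
for z in (150,250,300,350,400,450,500,600):
    print(z,[(plane(t,u,106,z).round(0)[:2].tolist(),proj(s,plane(t,u,106,z)).round().tolist()) for u in(150,300,400)])
E
```

```text
150 [([827.0, 317.0], [291.0, 117.0]), ([827.0, -159.0], [351.0, 190.0]), ([827.0, -480.0], [411.0, 264.0])]
250 [([786.0, 289.0], [284.0, 97.0]), ([785.0, -146.0], [340.0, 163.0]), ([785.0, -439.0], [395.0, 228.0])]
300 [([765.0, 276.0], [281.0, 87.0]), ([765.0, -140.0], [334.0, 149.0]), ([765.0, -419.0], [387.0, 209.0])]
350 [([744.0, 262.0], [277.0, 76.0]), ([744.0, -133.0], [328.0, 134.0]), ([744.0, -399.0], [378.0, 190.0])]
400 [([724.0, 248.0], [273.0, 64.0]), ([723.0, -126.0], [322.0, 118.0]), ([723.0, -379.0], [369.0, 169.0])]
450 [([703.0, 234.0], [269.0, 52.0]), ([703.0, -120.0], [316.0, 101.0]), ([703.0, -358.0], [360.0, 148.0])]
500 [([682.0, 220.0], [264.0, 39.0]), ([682.0, -113.0], [309.0, 84.0]), ([682.0, -338.0], [350.0, 126.0])]
600 [([641.0, 193.0], [254.0, 10.0]), ([641.0, -100.0], [294.0, 46.0]), ([640.0, -297.0], [330.0, 79.0])]
```

Request:
carry_out(
  moves=[0.015,0.0125,0.0317,0,0.0854,0.015,0.0125,0.0317,0,0.0854,0.015,0.0125,0.0317,0,0.0854,0.015,0.0125,0.0317,0,0.0854,0.015,0.0125,0.0317,0,0.0854,0.015,0.0125,0.0317,0,0.0854,0.015,0.0125,0.0317,0,0.0854,0.015,0.0125,0.0317,0,0.0854,0.015,0.0125,0.0317,0,0.0854,0.015,0.0125,0.0317,0,0.0854],
)

```text
t: 4.25
eef_pos: [654.0, -75.0, 181.3]
tool_rot: [[0.001, 1.0, -0.004], [-0.001, -0.004, -1.0], [-1.0, 0.001, 0.001]]
wrist_force: [0.7, 0.5, -0.7]
finger_gap: 0.999
```

Request:
carry_out(
  moves=[0.032,0,-0.001,0,0.0854,0.032,0,-0.001,0,0.0854,0.032,0,0,0,0.0854,0.032,0,0,0,0.0854,0.03,0,0,0,0.0854,0,0,0,0,0.03,0,0,0,0,0.03,0,0,0,0,0.03,0,0,0,0,0.03,0,0,0,0,0.03],
)

```text
t: 5.08
eef_pos: [656.5, -69.3, 27.1]
tool_rot: [[0.006, 1.0, -0.0], [-0.002, -0.0, -1.0], [-1.0, 0.006, 0.002]]
wrist_force: [-0.5, -0.3, 2.8]
finger_gap: 0.5
```

Request:
carry_out(
  moves=[0,0,0,0,0.03,0,0,0,0,0.03,0,0,0,0,0.03,0,0,0,0,0.03,0,0,0,0,0.03],
)

```text
t: 5.5
eef_pos: [656.6, -69.3, 27.1]
tool_rot: [[0.006, 1.0, 0.0], [-0.002, 0.0, -1.0], [-1.0, 0.006, 0.002]]
wrist_force: [-0.4, -1.8, 6.7]
finger_gap: 0.507
```

Request:
carry_out(
  moves=[-0.02,0,0,0,0.03,-0.02,0,0,0,0.03,-0.02,0,0,0,0.03,0,0,0,0,0.03,0,0,0,0,0.03,0,0,0,0,0.03,0,0,0,0,0.03,0,0,0,0,0.03],
)

```text
t: 6.17
eef_pos: [653.2, -68.1, 81.0]
tool_rot: [[-0.004, 1.0, 0.0], [0.001, 0.0, -1.0], [-1.0, -0.004, -0.001]]
wrist_force: [0.3, 1.1, -0.9]
finger_gap: 0.503
```

```bash
python3 -c "from h import *;st()"
```

```text
t 6.17 p [653.2 -68.1  81. ] y [ 1.     0.    -0.004] x [-0.004  0.001 -1.   ] z [ 0.    -1.    -0.001] F [ 0.3  1.1 -0.9] T [ 0.05  0.   -0.04] gap 0.503 q [-11.  23.  75.  -0.  83. -11.]
```

Request:
carry_out(
  moves=[0,0,0,0,0.03,0,0,0,0,0.03,0.02,0,0,0,0.03,0.02,0,0,0,0.03,0.01,0,0,0,0.03,0.006,0,0,0,0.03,0,0,0,0,0.06,0,0,0,0,0.0854,0,0,0,0,0.0854,0,0,0,0,0.0854],
)

```text
t: 7.0
eef_pos: [655.0, -68.5, 28.0]
tool_rot: [[0.002, 1.0, 0.0], [-0.0, 0.0, -1.0], [-1.0, 0.002, 0.0]]
wrist_force: [0.1, 0.2, 0.7]
finger_gap: 0.999
```

Request:
carry_out(
  moves=[-0.032,0,0,0,0.0854,-0.032,0,0,0,0.0854,-0.032,0,0,0,0.0854,-0.02,-0.022,0.02,0,0.0854,0,-0.022,0.02,0,0.0854,0,-0.022,0.02,0,0.0854,0,0,0.013,0,0.0854,0,0,0,0,0.0854],
)

```text
t: 7.67
eef_pos: [587.9, -144.0, 144.0]
tool_rot: [[0.001, 1.0, -0.003], [-0.002, -0.003, -1.0], [-1.0, 0.001, 0.002]]
wrist_force: [-0.7, -1.1, 0.2]
finger_gap: 0.999
```

```bash
python3 - <<'E'
from h import *
st();im,m=snap("wrist")
for c,b in blobs(blue(im),30): print(np.round(c),b,np.round(plane(m,*c,84)))
t,mt=snap("top")
for c,b in blobs(blue(t),8): print(np.round(c),b[4],np.round(plane(mt,*c,84)))
E
```

```text
t 7.67 p [ 587.9 -144.   144. ] y [ 1.    -0.003  0.001] x [ 0.001 -0.002 -1.   ] z [-0.003 -1.     0.002] F [-0.7 -1.1  0.2] T [-0.02  0.01 -0.05] gap 0.999 q [-19.  14.  78.  -0.  88. -19.]
[346. 110.] [ 324   90   44   40 1312] [651. -70.  84.]
[256. 206.] [ 240  187   34   38 1011] [ 589. -140.   84.]
[247. 310.] [233 291  30  36 810] [ 581. -235.   84.]
[272. 164.] 51 [652. -72.  84.]
[ 87. 196.] 207 [550. 523.  84.]
[293. 183.] 23 [ 588. -138.   84.]
[354. 189.] 55 [ 569. -337.   84.]
[244. 243.] 56 [399.  19.  84.]
```

Request:
carry_out(
  moves=[0.035,0.001,-0.002,0,0.0854,0.035,0,0,0,0.0854,0.035,0,0,0,0.0854,0.01,0,0,0,0.0854,0,0,0,0,0.03,0,0,0,0,0.03,0,0,0,0,0.03,0,0,0,0,0.03,0,0,0,0,0.03,0,0,0,0,0.03],
)

```text
t: 8.6
eef_pos: [591.1, -139.9, 31.8]
tool_rot: [[0.005, 1.0, 0.0], [-0.002, 0.0, -1.0], [-1.0, 0.005, 0.002]]
wrist_force: [-1.6, 0.8, 6.4]
finger_gap: 0.507
```

Request:
carry_out(
  moves=[0,0,0,0,0.03,-0.02,0,0,0,0.03,-0.03,0,0,0,0.03,-0.01,0,0,0,0.03,0,0,0,0,0.03,0,0,0,0,0.03,0,0,0,0,0.03,0,0,0,0,0.03],
)

```text
t: 9.27
eef_pos: [588.0, -138.9, 85.7]
tool_rot: [[-0.004, 1.0, 0.0], [0.001, 0.0, -1.0], [-1.0, -0.004, -0.001]]
wrist_force: [0.6, 0.5, -5.6]
finger_gap: 0.499
```

Request:
carry_out(
  moves=[0,0,0,0,0.03,0,0,0,0,0.03],
)

```text
t: 9.43
eef_pos: [588.7, -139.2, 86.7]
tool_rot: [[-0.003, 1.0, 0.0], [0.001, 0.0, -1.0], [-1.0, -0.003, -0.001]]
wrist_force: [-0.1, -0.5, -5.7]
finger_gap: 0.503
```

Request:
carry_out(
  moves=[-0.035,0,0,0,0.03,-0.035,0,0,0,0.03,-0.035,0,0,0,0.03,0,-0.0043,-0.02,0,0.03,0,-0.0043,-0.04,0,0.03,0,-0.0043,-0.04,0,0.03,0,-0.0043,-0.04,0,0.03,0,-0.0043,-0.04,0,0.03,0,-0.0043,-0.04,0,0.03,0,-0.0043,-0.04,0,0.03],
)

```text
t: 10.27
eef_pos: [558.6, 122.3, 192.8]
tool_rot: [[-0.0, 1.0, -0.0], [-0.0, -0.0, -1.0], [-1.0, -0.0, 0.0]]
wrist_force: [0.6, 1.2, -5.2]
finger_gap: 0.503
```

Request:
carry_out(
  moves=[0,-0.0043,-0.04,0,0.03,0,-0.0043,-0.04,0,0.03,0,-0.0043,-0.04,0,0.03,0,-0.0043,-0.04,0,0.03,0,0,-0.012,0,0.03,0,0,0,-7,0.03,0,0,0,0,0.03,0,0,0,0,0.03],
)

```text
t: 10.93
eef_pos: [541.9, 292.5, 192.6]
tool_rot: [[-0.001, 0.993, 0.12], [-0.001, 0.12, -0.993], [-1.0, -0.001, 0.001]]
wrist_force: [0.4, -0.0, -5.3]
finger_gap: 0.501
```

```bash
cat >> h.py <<'E'
CAR=np.array([549.5,226.9]);CTH=7.0
def loc(p,c=None,th=CTH):
    a=np.radians(th);R=np.array([[np.cos(a),-np.sin(a)],[np.sin(a),np.cos(a)]]);return R.T@(np.array(p)[:2]-(CAR if c is None else c))
def tool(target):
    s=monitor.sense();return (np.array(s["tool_rot"]).T@(np.array(target)-s["eef_pos"])).round(1)
E
python3 - <<'E'
from h import *
s=st();print(loc(s["eef_pos"]))
im,m=snap("wrist","w3")
E
```

```text
t 10.93 p [541.9 292.5 192.6] y [ 0.993  0.12  -0.001] x [-0.001 -0.001 -1.   ] z [ 0.12  -0.993  0.001] F [ 0.4 -0.  -5.3] T [ 0.05 -0.01 -0.04] gap 0.501 q [23. 14. 73. -0. 93. 16.]
[ 0.42292132 66.04701767]
```

View pics/w3.png

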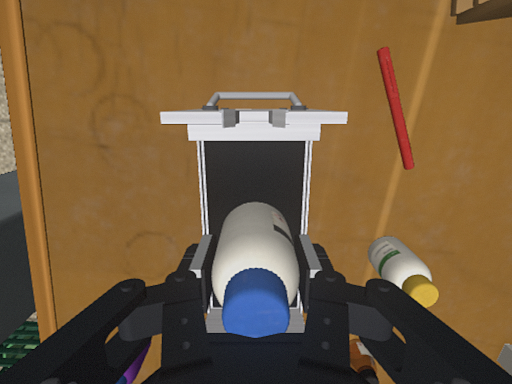

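Request:
carry_out(
  moves=[0.04,0,0,0,0.03,0.04,0,0,0,0.03,0.04,0,0,0,0.03,0.025,0,0,0,0.03,0.004,0,0,0,0.03,0.003,0,0,0,0.03,0,0,0,0,0.03,0,0,0,0,0.03],
)

```text
t: 11.65
eef_pos: [543.9, 292.9, 44.1]
tool_rot: [[0.004, 0.993, 0.121], [0.002, 0.121, -0.993], [-1.0, 0.005, -0.001]]
wrist_force: [1.0, -0.5, -4.8]
finger_gap: 0.501
```

Request:
carry_out(
  moves=[0.002,0,0,0,0.03,0.001,0,0,0,0.03,0,0,0,0,0.03],
)

```text
t: 11.9
eef_pos: [542.6, 292.8, 39.3]
tool_rot: [[0.002, 0.993, 0.122], [0.001, 0.122, -0.993], [-1.0, 0.002, -0.0]]
wrist_force: [-0.4, 0.1, -5.1]
finger_gap: 0.501
```

Request:
carry_out(
  moves=[0.002,0,0,0,0.03,0.001,0,0,0,0.03,0,0,0,0,0.03,0,0,0,0,0.03],
)

```text
t: 12.23
eef_pos: [542.7, 292.9, 37.6]
tool_rot: [[0.002, 0.993, 0.122], [0.001, 0.122, -0.993], [-1.0, 0.002, -0.0]]
wrist_force: [-2.6, -1.4, 6.6]
finger_gap: 0.502
```

Request:
carry_out(
  moves=[0,0,0,0,0.07,0,0,0,0,0.07,0,0,0,0,0.07,-0.04,0,0,0,0.07,-0.04,0,0,0,0.07,-0.04,0,0,0,0.07,-0.04,0,0,7,0.0854,0,0.003,0.041,0,0.0854,0,0.003,0.041,0,0.0854,0,0.003,0.041,0,0.0854],
)

```text
t: 13.07
eef_pos: [551.7, 169.1, 196.8]
tool_rot: [[0.004, 1.0, 0.003], [0.0, 0.003, -1.0], [-1.0, 0.004, -0.0]]
wrist_force: [0.5, -1.5, -0.4]
finger_gap: 0.999
```

Request:
carry_out(
  moves=[0,0.003,0.041,0,0.0854,0,0.003,0.041,0,0.0854,0,0.003,0.041,0,0.0854,0,0.003,0.041,0,0.0854,0,0.003,0.041,0,0.0854,0,0.003,0.041,0,0.0854,0,0.003,0.041,0,0.0854,0,0.003,0.041,0,0.0854,0,0.003,0.041,0,0.0854,0.03,0.002,0.041,0,0.0854],
)

```text
t: 13.9
eef_pos: [582.4, -237.6, 176.6]
tool_rot: [[0.011, 1.0, -0.001], [-0.007, -0.001, -1.0], [-1.0, 0.011, 0.007]]
wrist_force: [1.2, -0.2, 0.1]
finger_gap: 1.002
```

Request:
carry_out(
  moves=[0.02,0,0,0,0.0854,0,0,0,0,0.0854,0,0,0,0,0.0854],
)

```text
t: 14.15
eef_pos: [578.8, -232.7, 148.8]
tool_rot: [[-0.004, 1.0, -0.001], [0.002, -0.001, -1.0], [-1.0, -0.004, -0.002]]
wrist_force: [0.3, -0.4, -0.0]
finger_gap: 1.002
```

```bash
python3 - <<'E'
from h import *
st();im,m=snap("wrist")
for c,b in blobs(blue(im),30):
    p=plane(m,*c,84); print(np.round(c),b[4],np.round(p),tool((p[0],p[1],28)))
t,mt=snap("top")
for c,b in blobs(blue(t),8): print(np.round(c),b[4],np.round(plane(mt,*c,90)),loc(plane(mt,*c,90)))
E
```

```text
t 14.15 p [ 578.8 -232.7  148.8] y [ 1.    -0.001 -0.004] x [-0.004  0.002 -1.   ] z [-0.001 -1.    -0.002] F [ 0.3 -0.4 -0. ] T [-0.01  0.01 -0.  ] gap 1.002 q [-27.  16.  75.   0.  89. -27.]
[258. 216.] 934 [ 581. -239.   84.] [122.8   0.9   6.3]
[244. 312.] 815 [ 569. -330.   84.] [122.8 -10.6  97.3]
[272. 164.] 51 [650. -72.  90.] [  63.64817324 -308.80558817]
[ 87. 196.] 210 [549. 520.  90.] [ 35.0464787  291.34059377]
[324. 186.] 32 [ 580. -236.   90.] [ -26.39795982 -463.45248055]
[352. 189.] 21 [ 570. -328.   90.] [ -47.7814917  -553.57978402]
[161. 197.] 57 [544. 287.  90.] [ 1.88971935 59.88779875]
[244. 243.] 56 [399.  19.  90.] [-175.1932614  -187.93826289]
```

Request:
carry_out(
  moves=[0.035,0.001,0.005,0,0.0854,0.035,0,0,0,0.0854,0.035,0,0,0,0.0854,0.013,0,0,0,0.0854,0,0,0,0,0.03,0,0,0,0,0.03,0,0,0,0,0.03,0,0,0,0,0.03,0,0,0,0,0.03,0,0,0,0,0.03],
)

```text
t: 15.08
eef_pos: [582.6, -238.9, 36.9]
tool_rot: [[0.005, 1.0, 0.0], [-0.003, 0.0, -1.0], [-1.0, 0.005, 0.003]]
wrist_force: [-2.7, 1.5, 6.4]
finger_gap: 0.501
```

Request:
carry_out(
  moves=[0,0,0,0,0.03,-0.02,0,0,0,0.03,-0.03,0,0,0,0.03,-0.01,0,0,0,0.03,0,0,0,0,0.03,0,0,0,0,0.03,0,0,0,0,0.03,0,0,0,0,0.03,0,0,0,0,0.03],
)

```text
t: 15.83
eef_pos: [579.7, -237.5, 90.4]
tool_rot: [[-0.003, 1.0, 0.0], [0.002, 0.0, -1.0], [-1.0, -0.003, -0.002]]
wrist_force: [0.1, -0.8, -4.1]
finger_gap: 0.501
```

Request:
carry_out(
  moves=[-0.037,0,0,0,0.03,-0.037,0,0,0,0.03,-0.037,0,0,0,0.03,0,-0.0022,-0.03,0,0.03,0,-0.0022,-0.04,0,0.03,0,-0.0022,-0.04,0,0.03,0,-0.0022,-0.04,0,0.03,0,-0.0022,-0.04,0,0.03,0,-0.0022,-0.04,0,0.03,0,-0.0022,-0.04,0,0.03],
)

```text
t: 16.67
eef_pos: [564.5, 33.8, 202.6]
tool_rot: [[-0.002, 1.0, -0.0], [0.0, -0.0, -1.0], [-1.0, -0.002, -0.0]]
wrist_force: [0.9, 0.4, -5.3]
finger_gap: 0.502
```

Request:
carry_out(
  moves=[0,-0.0022,-0.04,0,0.03,0,-0.0022,-0.04,0,0.03,0,-0.002,-0.04,0,0.03,0,0,-0.01,0,0.03,0,0,0,-7,0.03,0,0,0,0,0.03,0,0,0,0,0.03,0,0,0,0,0.03],
)

```text
t: 17.33
eef_pos: [558.8, 161.3, 203.1]
tool_rot: [[-0.001, 0.993, 0.119], [-0.0, 0.119, -0.993], [-1.0, -0.001, 0.0]]
wrist_force: [-0.1, -0.5, -4.3]
finger_gap: 0.499
```

```bash
python3 - <<'E'
from h import *
s=st();print(tool((557.5,161.4,42)))
E
```

```text
t 17.33 p [558.8 161.3 203.1] y [ 0.993  0.119 -0.001] x [-0.001 -0.    -1.   ] z [ 0.119 -0.993  0.   ] F [-0.1 -0.5 -4.3] T [-0.01 -0.02 -0.05] gap 0.499 q [11.  9. 77. -0. 94.  4.]
[161.1  -1.2  -0.3]
```

Request:
carry_out(
  moves=[0.04,-0.001,0,0,0.03,0.04,0,0,0,0.03,0.04,0,0,0,0.03,0.03,0,0,0,0.03,0.005,0,0,0,0.03,0.003,0,0,0,0.03,0.002,0,0,0,0.03,0,0,0,0,0.03,0,0,0,0,0.03,0,0,0,0,0.03],
)

```text
t: 18.17
eef_pos: [559.3, 162.0, 45.8]
tool_rot: [[0.004, 0.993, 0.122], [0.001, 0.122, -0.993], [-1.0, 0.004, -0.0]]
wrist_force: [0.0, 0.9, -4.4]
finger_gap: 0.502
```

Request:
carry_out(
  moves=[0.002,0,0,0,0.03,0.002,0,0,0,0.03,0,0,0,0,0.03,0,0,0,0,0.03],
)

```text
t: 18.5
eef_pos: [559.1, 162.1, 42.5]
tool_rot: [[0.003, 0.993, 0.122], [0.0, 0.122, -0.993], [-1.0, 0.003, 0.0]]
wrist_force: [-2.2, -0.6, 5.3]
finger_gap: 0.499
```

Request:
carry_out(
  moves=[0.001,0,0,0,0.03,0.001,0,0,0,0.03,0,0,0,0,0.03],
)

```text
t: 18.75
eef_pos: [559.2, 162.1, 42.5]
tool_rot: [[0.004, 0.993, 0.122], [0.0, 0.122, -0.993], [-1.0, 0.004, 0.0]]
wrist_force: [-4.6, -1.8, 13.1]
finger_gap: 0.5
```

Request:
carry_out(
  moves=[-0.002,0,0,0,0.07,0,0,0,0,0.07,0,0,0,0,0.07,-0.04,0,0,0,0.07,-0.04,0,0,0,0.07,-0.04,0,0,0,0.07,-0.04,0,0,7,0.0854,0,0.001,0.041,0,0.0854,0,0.001,0.041,0,0.0854,0,0.001,0.041,0,0.0854],
)

```text
t: 19.58
eef_pos: [561.5, 38.2, 201.0]
tool_rot: [[0.003, 1.0, 0.003], [-0.0, 0.003, -1.0], [-1.0, 0.003, 0.0]]
wrist_force: [1.2, -0.6, -0.7]
finger_gap: 1.001
```

Request:
carry_out(
  moves=[0,0.001,0.041,0,0.0854,0,0.001,0.041,0,0.0854,0,0.001,0.041,0,0.0854,0,0.001,0.041,0,0.0854,0,0.001,0.041,0,0.0854,0,0.001,0.041,0,0.0854,0,0.001,0.041,0,0.0854,0.03,0.001,0.041,0,0.0854,0.02,0.001,0.041,0,0.0854,0,0,0,0,0.0854],
)

```text
t: 20.42
eef_pos: [566.4, -325.0, 149.9]
tool_rot: [[-0.009, 1.0, -0.007], [0.001, -0.007, -1.0], [-1.0, -0.009, -0.001]]
wrist_force: [-1.7, 1.0, -0.7]
finger_gap: 0.996
```

Request:
carry_out(
  moves=[0,0,0,0,0.0854,0,0,0,0,0.0854],
)

```text
t: 20.58
eef_pos: [569.8, -318.9, 156.4]
tool_rot: [[-0.0, 1.0, -0.0], [0.001, -0.0, -1.0], [-1.0, -0.0, -0.001]]
wrist_force: [0.7, 0.2, 1.0]
finger_gap: 1.001
```

```bash
python3 - <<'E'
from h import *
st();im,m=snap("wrist")
for c,b in blobs(blue(im),30):
    p=plane(m,*c,84); print(np.round(c),b[4],np.round(p),tool((p[0],p[1],30)))
t,mt=snap("top","top1")
for c,b in blobs(blue(t),8): print(np.round(c),b[4],np.round(plane(mt,*c,90)),loc(plane(mt,*c,90)))
E
```

```text
t 20.58 p [ 569.8 -318.9  156.4] y [ 1. -0. -0.] x [-0.     0.001 -1.   ] z [-0.    -1.    -0.001] F [0.7 0.2 1. ] T [-0.03 -0.   -0.03] gap 1.001 q [-34.  19.  70.   0.  91. -34.]
[254. 222.] 865 [ 569. -333.   84.] [127.6  -1.5  14.8]
[272. 164.] 51 [650. -72.  90.] [  63.64817324 -308.80558817]
[ 87. 196.] 209 [549. 520.  90.] [ 34.82072801 291.03630394]
[354. 189.] 39 [ 567. -334.   90.] [ -51.12868939 -558.77634481]
[202. 192.] 55 [560. 156.  90.] [  1.84412942 -71.18411979]
[161. 197.] 57 [544. 287.  90.] [ 1.88971935 59.88779875]
[244. 243.] 56 [399.  19.  90.] [-175.1932614  -187.93826289]
```

Request:
carry_out(
  moves=[0.035,-0.001,0.015,0,0.0854,0.035,0,0,0,0.0854,0.035,0,0,0,0.0854,0.023,0,0,0,0.0854,0,0,0,0,0.03,0,0,0,0,0.03,0,0,0,0,0.03,0,0,0,0,0.03,0,0,0,0,0.03,0,0,0,0,0.03],
)

```text
t: 21.52
eef_pos: [571.0, -335.3, 33.2]
tool_rot: [[0.006, 1.0, 0.0], [-0.004, 0.001, -1.0], [-1.0, 0.006, 0.004]]
wrist_force: [-0.1, 0.8, 6.5]
finger_gap: 0.503
```

Request:
carry_out(
  moves=[0,0,0,0,0.03,-0.02,0,0,0,0.03,-0.03,0,0,0,0.03,-0.01,0,0,0,0.03,0,0,0,0,0.03,0,0,0,0,0.03,0,0,0,0,0.03,0,0,0,0,0.03,0,0,0,0,0.03],
)

```text
t: 22.27
eef_pos: [567.8, -333.5, 86.6]
tool_rot: [[-0.003, 1.0, 0.0], [0.002, 0.0, -1.0], [-1.0, -0.003, -0.002]]
wrist_force: [0.5, 0.6, -1.3]
finger_gap: 0.505
```

```bash
python3 - <<'E'
from h import *
s=st();print(tool((549.5,226.9,42)))
E
```

```text
t 22.27 p [ 567.8 -333.5   86.6] y [ 1.     0.    -0.003] x [-0.003  0.002 -1.   ] z [ 0.    -1.    -0.002] F [ 0.5  0.6 -1.3] T [-0.    0.04 -0.  ] gap 0.505 q [-35.  23.  74.  -0.  84. -35.]
[  45.8  -18.1 -560.4]
```

Request:
carry_out(
  moves=[0.02,0,0,0,0.03,0.02,0,0,0,0.03,0.01,0,0,0,0.03,0.006,0,0,0,0.03,0,0,0,0,0.03,0,0,0,0,0.06,0,0,0,0,0.0854,0,0,0,0,0.0854,-0.04,0,0,0,0.0854,-0.04,0,0,0,0.0854],
)

```text
t: 23.1
eef_pos: [566.5, -332.7, 109.3]
tool_rot: [[-0.008, 1.0, 0.0], [0.005, 0.0, -1.0], [-1.0, -0.008, -0.005]]
wrist_force: [1.0, -1.0, 0.4]
finger_gap: 0.999
```

Request:
carry_out(
  moves=[-0.04,0,0,0,0.0854,-0.04,-0.0,0,0,0.0854,-0.04,-0.025,-0.025,0,0.0854,0,-0.028,-0.028,0,0.0854,0,-0.028,-0.028,0,0.0854,0,-0.028,-0.028,0,0.0854,0,-0.028,-0.028,0,0.0854,0,-0.025,-0.025,0,0.0854,0,0,0,0,0.0854,0,0,0,0,0.0854],
)

```text
t: 23.93
eef_pos: [411.5, -176.8, 224.7]
tool_rot: [[0.002, 1.0, 0.001], [-0.001, 0.001, -1.0], [-1.0, 0.002, 0.001]]
wrist_force: [0.2, -0.3, 0.4]
finger_gap: 0.998
```

```bash
python3 - <<'E'
from h import *
st();im,m=snap("wrist","w4");np.save("w4.npy",m,allow_pickle=True)
t,mt=snap("top")
for c,b in blobs(blue(t),8): print(np.round(c),b[4],np.round(plane(mt,*c,84)))
cv2.imwrite("pics/w4b.png",cv2.resize(im[:320,60:440],None,fx=2,fy=1.87))
E
```

```text
t 23.93 p [ 411.5 -176.8  224.7] y [1.    0.001 0.002] x [ 0.002 -0.001 -1.   ] z [ 0.001 -1.     0.001] F [ 0.2 -0.3  0.4] T [-0.01  0.   -0.03] gap 0.998 q [-31.  -8.  92.  -0.  96. -31.]
[272. 164.] 51 [652. -72.  84.]
[ 87. 196.] 205 [550. 523.  84.]
[354. 190.] 53 [ 567. -335.   84.]
[201. 192.] 54 [561. 157.  84.]
[161. 197.] 57 [545. 288.  84.]
[244. 243.] 56 [399.  19.  84.]
```

View pics/w4.png

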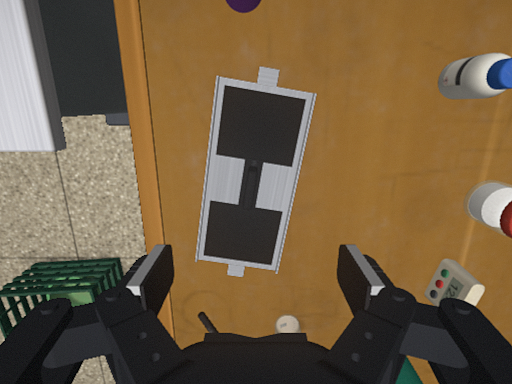

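```bash
python3 - <<'E'
from h import *
m=np.load("w4.npy",allow_pickle=True).item()
P=[((218.5,76),13),((316,94),13),((277,272),13),((196.5,262),13)]
W=np.array([plane(m,*p,z)[:2] for p,z in P]);print(W.round(1))
print("sides",[np.linalg.norm(W[i]-W[(i+1)%4]).round(1) for i in range(4)],"c",W.mean(0))
for a,b in((0,1),(3,2)): d=W[b]-W[a];print(np.degrees(np.arctan2(d[1],d[0])))
for a,b in((3,0),(2,1)): d=W[b]-W[a];print(np.degrees(np.arctan2(d[1],d[0]))-90)
e1=plane(m,269,68,5);e2=plane(m,235.5,276.5,5);d=(e1-e2)[:2];print(e1,e2,np.linalg.norm(d),(e1+e2)/2,np.degrees(np.arctan2(d[1],d[0]))-90)
# grip top z=39: dark strip
im=cv2.imread("pics/w4.png");g=cv2.cvtColor(im,cv2.COLOR_BGR2GRAY)
for (u,v) in((250,162),(261,163),(254,208),(243,207)): print(plane(m,u,v,39)[:2].round(1))
E
python3 -c "
import cv2;i=cv2.imread('pics/w4.png');cv2.imwrite('pics/w4c.png',cv2.resize(i[140:230,190:320],None,fx=5,fy=5,interpolation=cv2.INTER_CUBIC))"
```

```text
[[ 369.2  -68.2]
 [ 483.7  -87.7]
 [ 443.7 -329.8]
 [ 328.8 -313.5]]
sides [np.float64(116.1), np.float64(245.3), np.float64(116.0), np.float64(248.6)] c [ 406.34684595 -199.80282064]
-9.683494797191527
-8.046273871509024
-9.368534673188506
-9.38854688629705
[428.06273369 -58.67991411   5.        ] [ 383.14810996 -342.71779764    5.        ] 287.5671099215654 [ 405.60542182 -200.69885587    5.        ] -8.985721401692174
[ 405.8 -164.1]
[ 418.8 -165.3]
[ 410.6 -221.7]
[ 397.  -220.4]
```

View pics/w4c.png

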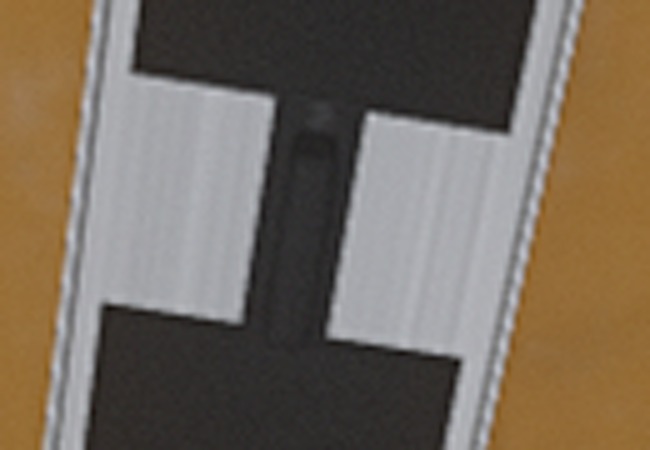

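Request:
carry_out(
  moves=[0.03,-0.0057,0.0237,0,0.045,0.03,0,0,4.6,0.045,0.03,0,0,4.6,0.045,0.03,0,0,0,0.045,0.025,0,0,0,0.045,0.015,0,0,0,0.045,0,0,0,0,0.045,0,0,0,0,0.045,0,0,0,0,0.045],
)

```text
t: 24.78
eef_pos: [407.9, -202.6, 65.3]
tool_rot: [[0.002, 0.987, -0.16], [-0.001, -0.16, -0.987], [-1.0, 0.002, 0.001]]
wrist_force: [-0.2, -0.6, 0.4]
finger_gap: 0.527
```

```bash
python3 - <<'E'
from h import *
st();print(tool((405.8,-200.5,11)));im,m=snap("wrist")
cv2.imwrite("pics/w5.png",im)
E
```

```text
t 24.78 p [ 407.9 -202.6   65.3] y [ 0.987 -0.16   0.002] x [ 0.002 -0.001 -1.   ] z [-0.16  -0.987  0.001] F [-0.2 -0.6  0.4] T [-0.03 -0.02 -0.01] gap 0.527 q [-34.  -2. 105.  -0.  77. -24.]
[54.3 -2.5 -1.8]
```

View pics/w5.png

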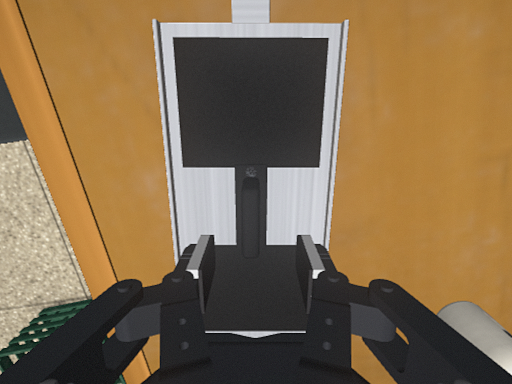

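Request:
carry_out(
  moves=[0.025,-0.0025,-0.0018,0,0.045,0.02,0,0,0,0.045,0.009,0,0,0,0.045,0,0,0,0,0.045,0,0,0,0,0.0,0,0,0,0,0.0,0,0,0,0,0.0,0,0,0,0,0.0,0,0,0,0,0.0,0,0,0,0,0.0],
  newtons=100,
)

```text
t: 25.67
eef_pos: [405.5, -200.1, 12.1]
tool_rot: [[0.003, 0.987, -0.16], [-0.002, -0.16, -0.987], [-1.0, 0.003, 0.002]]
wrist_force: [-0.8, 0.7, 6.8]
finger_gap: 0.119
```

Request:
carry_out(
  moves=[0,0,0,0,0,0,0,0,0,0,-0.02,0,0,0,0,-0.02,0,0,0,0,-0.02,0,0,0,0,0,0,0,0,0,0,0,0,0,0,0,0,0,0,0],
)

```text
t: 26.33
eef_pos: [403.3, -198.6, 68.5]
tool_rot: [[-0.002, 0.987, -0.16], [0.001, -0.16, -0.987], [-1.0, -0.002, -0.001]]
wrist_force: [-0.6, -0.3, -4.9]
finger_gap: 0.12
```

```bash
python3 - <<'E'
from h import *
st();im,m=snap("wrist","w6")
E
```

```text
t 26.33 p [ 403.3 -198.6   68.5] y [ 0.987 -0.16  -0.002] x [-0.002  0.001 -1.   ] z [-0.16  -0.987 -0.001] F [-0.6 -0.3 -4.9] T [ 0.03  0.04 -0.02] gap 0.12 q [-33.  -2. 105.  -0.  77. -24.]
```

Request:
carry_out(
  moves=[-0.037,0,0,0,0,-0.037,0,0,0,0,-0.04,0,0,0,0,0,0,0,-5.4,0,0,0,0,-5.4,0,0,0,0,-5.4,0,0,0,0,0,0,0,0,0,0,0,0,0,0,0,0],
)

```text
t: 27.13
eef_pos: [403.8, -198.9, 182.7]
tool_rot: [[-0.002, 0.993, 0.12], [0.001, 0.12, -0.993], [-1.0, -0.002, -0.002]]
wrist_force: [-0.0, 0.5, -5.4]
finger_gap: 0.121
```

```bash
python3 - <<'E'
from h import *
st();print(tool((549.5,226.9,178)))
E
```

```text
t 27.13 p [ 403.8 -198.9  182.7] y [ 0.993  0.12  -0.002] x [-0.002  0.001 -1.   ] z [ 0.12  -0.993 -0.002] F [-0.   0.5 -5.4] T [-0.04  0.01 -0.01] gap 0.121 q [-33.  -7.  96.  -0.  91. -40.]
[   4.9  195.7 -405.3]
```

Request:
carry_out(
  moves=[-0.01,0.0075,-0.0155,0,0,0,0.015,-0.031,0,0,0,0.015,-0.031,0,0,0,0.015,-0.031,0,0,0,0.015,-0.031,0,0,0,0.015,-0.031,0,0,0,0.015,-0.031,0,0,0,0.015,-0.031,0,0,0,0.015,-0.031,0,0,0,0.015,-0.031,0,0],
)

```text
t: 27.97
eef_pos: [509.8, 112.2, 193.3]
tool_rot: [[-0.001, 0.993, 0.121], [-0.0, 0.121, -0.993], [-1.0, -0.001, 0.0]]
wrist_force: [1.0, -0.1, -4.0]
finger_gap: 0.123
```

Request:
carry_out(
  moves=[0,0.015,-0.031,0,0,0,0.015,-0.031,0,0,0,0.015,-0.031,0,0,0,0.008,-0.017,0,0,0,0,0,0,0,0,0,0,0,0,0,0,0,0,0,0,0,0,0,0],
)

```text
t: 28.63
eef_pos: [548.8, 225.0, 193.7]
tool_rot: [[-0.001, 0.993, 0.12], [-0.001, 0.12, -0.993], [-1.0, -0.001, 0.001]]
wrist_force: [-0.6, -0.7, -4.6]
finger_gap: 0.121
```

```bash
python3 - <<'E'
from h import *
st();print(tool((549.5,226.9,178)));im,m=snap("wrist","w7");np.save("w7.npy",m,allow_pickle=True)
cv2.imwrite("pics/w7b.png",cv2.resize(im[0:380,130:390],None,fx=2,fy=2)[:600])
E
```

```text
t 28.63 p [548.8 225.  193.7] y [ 0.993  0.12  -0.001] x [-0.001 -0.001 -1.   ] z [ 0.12  -0.993  0.001] F [-0.6 -0.7 -4.6] T [0.01 0.03 0.03] gap 0.121 q [17. 11. 76. -0. 93. 10.]
[15.7  1.  -1.8]
```

View pics/w7b.png

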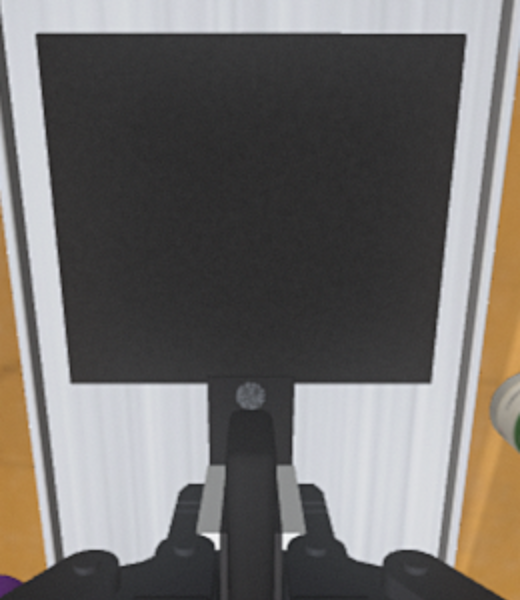

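```bash
python3 - <<'E'
from h import *
m4=np.load("w4.npy",allow_pickle=True).item();m7=np.load("w7.npy",allow_pickle=True).item()
print([loc(plane(m4,*p,5),np.array([405.8,-200.5]),-9.2).round(1) for p in((216.6,154.6),(292.2,166.2))])
for z in(185,188):
  W=[plane(m7,*p,z)[:2] for p in((148.5,16.5),(363,17),(165.5,191),(346,191))]
  print(z,[loc(w,np.array([548.8,225.0]),6.9).round(1) for w in W])
t,mt=snap("top","top2");s,ms=snap("side","side2")
a=cv2.resize(t[150:230,110:240],None,fx=5,fy=5,interpolation=cv2.INTER_CUBIC)
b=cv2.resize(s[100:210,170:280],None,fx=5,fy=5,interpolation=cv2.INTER_CUBIC)
cv2.imwrite("pics/t2.png",a);cv2.imwrite("pics/s2.png",b)
E
```

```text
[array([-49.2,  31.8]), array([49.9, 32.6])]
185 [array([-49.5, 116.7]), array([ 50.6, 116.5]), array([-49.7,  31.5]), array([50.9, 31.6])]
188 [array([-48.5, 116. ]), array([ 49.6, 115.8]), array([-48.7,  32.4]), array([49.9, 32.5])]
```

View pics/t2.png

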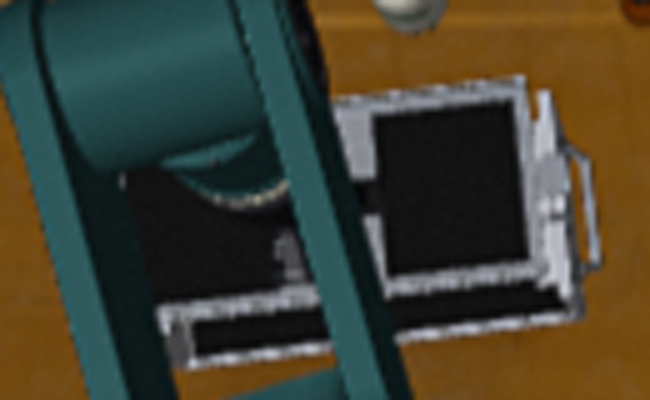

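Request:
carry_out(
  moves=[0.01,0.0005,-0.0018,0,0,0.01,0,0,0,0,0.01,0,0,0,0,0.005,0,0,0,0,0,0,0,0,0,0,0,0,0,0,0,0,0,0,0],
)

```text
t: 29.37
eef_pos: [549.5, 228.1, 159.3]
tool_rot: [[0.001, 0.993, 0.122], [0.0, 0.122, -0.993], [-1.0, 0.001, 0.0]]
wrist_force: [0.7, -0.7, -4.3]
finger_gap: 0.12
```

Request:
carry_out(
  moves=[0.006,0,0,0,0,0.006,0,0,0,0,0,0,0,0,0,0,0,0,0,0],
)

```text
t: 29.7
eef_pos: [548.8, 227.8, 146.2]
tool_rot: [[-0.002, 0.993, 0.122], [-0.001, 0.122, -0.993], [-1.0, -0.002, 0.0]]
wrist_force: [-0.7, -0.3, -3.9]
finger_gap: 0.119
```

```bash
python3 - <<'E'
from h import *
st();print(tool((549.5,226.9,118)))
E
```

```text
t 29.70 p [548.8 227.8 146.2] y [ 0.993  0.122 -0.002] x [-0.002 -0.001 -1.   ] z [ 0.122 -0.993  0.   ] F [-0.7 -0.3 -3.9] T [ 0.03 -0.01  0.02] gap 0.119 q [17. 12. 80. -0. 88. 10.]
[28.2  0.6  1. ]
```

Request:
carry_out(
  moves=[0.004,0.0003,0.0008,0,0,0.004,0,0,0,0,0,0,0,0,0,0,0,0,0,0],
)

```text
t: 30.03
eef_pos: [549.5, 227.1, 138.4]
tool_rot: [[-0.001, 0.993, 0.122], [-0.0, 0.122, -0.993], [-1.0, -0.001, 0.0]]
wrist_force: [-0.0, -0.1, -5.5]
finger_gap: 0.118
```

Request:
carry_out(
  moves=[0.004,0,0,0,0,0.004,0,0,0,0,0,0,0,0,0],
)

```text
t: 30.28
eef_pos: [549.0, 227.2, 130.3]
tool_rot: [[-0.002, 0.993, 0.122], [-0.0, 0.122, -0.993], [-1.0, -0.002, 0.0]]
wrist_force: [-3.1, -0.3, -3.6]
finger_gap: 0.121
```

Request:
carry_out(
  moves=[0.004,0,0,0,0,0,0,0,0,0,0,0,0,0,0],
)

```text
t: 30.53
eef_pos: [549.3, 227.3, 126.9]
tool_rot: [[-0.001, 0.993, 0.122], [-0.0, 0.122, -0.993], [-1.0, -0.001, -0.0]]
wrist_force: [-4.6, -0.4, -1.1]
finger_gap: 0.12
```

Request:
carry_out(
  moves=[0.003,-0.0008,0,0,0,0.002,0,0,0,0,0,0,0,0,0],
)

```text
t: 30.78
eef_pos: [549.2, 227.2, 122.4]
tool_rot: [[0.001, 0.993, 0.122], [0.0, 0.122, -0.993], [-1.0, 0.001, -0.0]]
wrist_force: [-3.5, -0.2, 2.4]
finger_gap: 0.121
```

Request:
carry_out(
  moves=[0.003,0,0,0,0,0.002,0,0,0,0,0,0,0,0,0],
)

```text
t: 31.03
eef_pos: [549.3, 227.3, 118.1]
tool_rot: [[0.002, 0.993, 0.122], [0.0, 0.122, -0.993], [-1.0, 0.002, -0.0]]
wrist_force: [-4.1, -0.7, 5.9]
finger_gap: 0.121
```

Request:
carry_out(
  moves=[0.002,0,0,0,0,0.002,0,0,0,0,0,0,0,0,0,0,0,0,0,0],
)

```text
t: 31.37
eef_pos: [549.3, 227.3, 118.1]
tool_rot: [[0.003, 0.992, 0.122], [0.001, 0.122, -0.992], [-1.0, 0.004, -0.0]]
wrist_force: [-10.6, -2.3, 18.2]
finger_gap: 0.124
```

Request:
carry_out(
  moves=[0.002,0,0,0,0,0,0,0,0,0,0,0,0,0,0],
)

```text
t: 31.62
eef_pos: [549.4, 227.3, 118.1]
tool_rot: [[0.004, 0.992, 0.122], [0.001, 0.122, -0.992], [-1.0, 0.004, -0.0]]
wrist_force: [-13.6, -3.7, 25.6]
finger_gap: 0.123
```

Request:
carry_out(
  moves=[-0.005,0.001,0,0,0,0,0,0,0,0,0,0,0,0,0.04,0,0,0,0,0.045,0,0,0,0,0.045,-0.03,0,0,0,0.045,-0.03,0,0,0,0.045,-0.04,0,0,0,0.045,-0.04,0,0,0,0.0854,-0.04,0,0,0,0.0854],
)

```text
t: 32.45
eef_pos: [550.2, 227.1, 297.2]
tool_rot: [[0.0, 0.993, 0.122], [-0.0, 0.122, -0.993], [-1.0, 0.0, 0.0]]
wrist_force: [0.6, 0.6, -0.2]
finger_gap: 0.794
```

Request:
carry_out(
  moves=[-0.04,0,0,0,0.0854,0,0,-0.02,0,0.0854,0,0,0,0,0.0854,0,0,0,0,0.0854,0,0,0,0,0.0854],
)

```text
t: 32.87
eef_pos: [547.6, 246.7, 334.4]
tool_rot: [[-0.002, 0.993, 0.122], [-0.001, 0.122, -0.993], [-1.0, -0.002, 0.001]]
wrist_force: [0.5, -0.3, -0.9]
finger_gap: 0.998
```

```bash
python3 - <<'E'
from h import *
st();im,m=snap("wrist","w8");np.save("w8.npy",m,allow_pickle=True)
cv2.imwrite("pics/w8b.png",cv2.resize(im[0:300,110:400],None,fx=2,fy=2,interpolation=cv2.INTER_CUBIC))
E
```

```text
t 32.87 p [547.6 246.7 334.4] y [ 0.993  0.122 -0.002] x [-0.002 -0.001 -1.   ] z [ 0.122 -0.993  0.001] F [ 0.5 -0.3 -0.9] T [-0.03 -0.    0.01] gap 0.998 q [ 19.  12.  59.  -0. 109.  12.]
```

View pics/w8b.png

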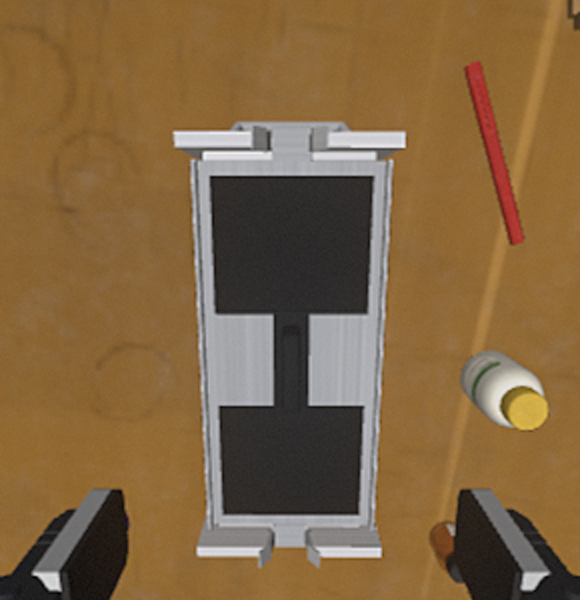

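```bash
python3 - <<'E'
from h import *
m=np.load("w8.npy",allow_pickle=True).item()
f=lambda u,v:loc(plane(m,110+u/2,v/2,111)).round(1)
for p in((209.5,177),(375.5,177),(217,314),(367,313),(221,406),(364,406),(224,514),(360,514)): print(p,f(*p))
E
```

```text
(209.5, 177) [-48.8 115.5]
(375.5, 177) [ 52.  115.5]
(217, 314) [-47.5  31.6]
(367, 313) [50.2 32.3]
(221, 406) [-47.2 -32. ]
(364, 406) [ 50.8 -31.9]
(224, 514) [ -48.1 -115.7]
(360, 514) [  51.2 -115.5]
```

Request:
carry_out(
  moves=[0,0,0,7,0.0854,0.018,0.0118,0.035,0,0.0854,0.018,0.0118,0.035,0,0.0854,0.018,0.0118,0.035,0,0.0854,0.018,0.0118,0.035,0,0.0854,0.018,0.0118,0.035,0,0.0854,0.018,0.0118,0.035,0,0.0854,0.018,0.0118,0.035,0,0.0854,0.018,0.0118,0.035,0,0.0854,0.018,0.0118,0.037,0,0.0854],
  newtons=40,
)

```text
t: 33.75
eef_pos: [652.7, -71.3, 171.9]
tool_rot: [[-0.003, 1.0, -0.001], [0.0, -0.001, -1.0], [-1.0, -0.003, -0.0]]
wrist_force: [0.2, -0.7, 0.3]
finger_gap: 0.998
```

Request:
carry_out(
  moves=[0.015,0,0,0,0.0854,0.015,0,0,0,0.0854,0,0,0,0,0.0854,0,0,0,0,0.0854,0,0,0,0,0.0854],
)

```text
t: 34.17
eef_pos: [653.3, -69.0, 144.9]
tool_rot: [[0.0, 1.0, 0.0], [-0.0, 0.0, -1.0], [-1.0, 0.0, 0.0]]
wrist_force: [0.4, 0.6, -0.4]
finger_gap: 0.998
```

```bash
python3 - <<'E'
from h import *
st();im,m=snap("wrist")
for c,b in blobs(blue(im),30):
    p=plane(m,*c,84); print(np.round(c),b[4],np.round(p),tool((p[0],p[1],28)))
E
```

```text
t 34.17 p [653.3 -69.  144.9] y [1. 0. 0.] x [ 0. -0. -1.] z [ 0. -1.  0.] F [ 0.4  0.6 -0.4] T [ 0.05 -0.01 -0.05] gap 0.998 q [-11.  20.  70.  -0.  90. -11.]
[254. 208.] 991 [653. -67.  84.] [117.8  -1.3  -1.4]
```

Request:
carry_out(
  moves=[0.035,0,-0.001,0,0.0854,0.035,0,0,0,0.0854,0.035,0,0,0,0.0854,0.012,0,0,0,0.0854,0,0,0,0,0.03,0,0,0,0,0.03,0,0,0,0,0.03,0,0,0,0,0.03,0,0,0,0,0.03,0,0,0,0,0.03],
)

```text
t: 35.05
eef_pos: [655.9, -68.4, 31.8]
tool_rot: [[0.007, 1.0, 0.0], [-0.001, 0.0, -1.0], [-1.0, 0.007, 0.001]]
wrist_force: [-0.1, 1.2, 5.6]
finger_gap: 0.501
```

Request:
carry_out(
  moves=[0,0,0,0,0.03,-0.02,0,0,0,0.03,-0.04,0,0,0,0.03,-0.04,0,0,0,0.03,-0.04,0,0,0,0.03,-0.04,0,0,0,0.03,0,0,0,0,0.03,0,0,0,0,0.03,0,0,0,0,0.03,0,0,0,0,0.03],
)

```text
t: 35.88
eef_pos: [652.4, -67.8, 205.4]
tool_rot: [[-0.004, 1.0, 0.0], [0.001, 0.0, -1.0], [-1.0, -0.004, -0.001]]
wrist_force: [-0.1, 0.3, -1.7]
finger_gap: 0.504
```

```bash
python3 - <<'E'
from h import *
st();a=np.radians(7)
for y in(70,-70): p=(549.5-y*np.sin(a),226.9+y*np.cos(a),200);print(np.round(p,1),tool(p))
E
```

```text
t 35.88 p [652.4 -67.8 205.4] y [ 1.     0.    -0.004] x [-0.004  0.001 -1.   ] z [ 0.    -1.    -0.001] F [-0.1  0.3 -1.7] T [ 0.05 -0.02  0.02] gap 0.504 q [-11.  19.  65.  -0.  96. -11.]
[541.  296.4 200. ] [   6.  -111.4 -364.2]
[558.  157.4 200. ] [   5.9  -94.3 -225.2]
```

Request:
carry_out(
  moves=[0,-0.0111,-0.0364,0,0.03,0,-0.0111,-0.0364,0,0.03,0,-0.0111,-0.0364,0,0.03,0,-0.0111,-0.0364,0,0.03,0,-0.0111,-0.0364,0,0.03,0,-0.0111,-0.0364,0,0.03,0,-0.0111,-0.0364,0,0.03,0,-0.0111,-0.0364,0,0.03,0,-0.0111,-0.0364,0,0.03,0,-0.0111,-0.0364,0,0.03],
)

```text
t: 36.72
eef_pos: [540.5, 297.3, 204.7]
tool_rot: [[-0.004, 1.0, 0.0], [-0.002, 0.0, -1.0], [-1.0, -0.004, 0.002]]
wrist_force: [0.8, 0.3, -1.4]
finger_gap: 0.504
```

Request:
carry_out(
  moves=[0,0,0,-7,0.03,0.02,0,0,0,0.03,0.02,0,0,0,0.03,0.01,0,0,0,0.03,0,0,0,0,0.03,0,0,0,0,0.03],
)

```text
t: 37.22
eef_pos: [541.4, 295.5, 155.4]
tool_rot: [[-0.004, 0.993, 0.122], [-0.002, 0.122, -0.993], [-1.0, -0.004, 0.001]]
wrist_force: [1.3, -0.4, -1.5]
finger_gap: 0.504
```

```bash
python3 - <<'E'
from h import *
st();print(tool((541,296.4,142)))
E
```

```text
t 37.22 p [541.4 295.5 155.4] y [ 0.993  0.122 -0.004] x [-0.004 -0.002 -1.   ] z [ 0.122 -0.993  0.001] F [ 1.3 -0.4 -1.5] T [0.04 0.04 0.03] gap 0.504 q [23. 15. 76. -0. 90. 16.]
[13.4 -0.3 -1. ]
```

Request:
carry_out(
  moves=[0.008,0,0,0,0.03,0.003,0,0,0,0.03,0,0,0,0,0.03,0,0,0,0,0.03],
)

```text
t: 37.55
eef_pos: [542.5, 295.9, 146.9]
tool_rot: [[0.0, 0.993, 0.122], [0.0, 0.122, -0.993], [-1.0, 0.0, -0.0]]
wrist_force: [-0.7, -0.2, -0.9]
finger_gap: 0.505
```

Request:
carry_out(
  moves=[0.002,0,0,0,0.03,0,0,0,0,0.03,0,0,0,0,0.03],
)

```text
t: 37.8
eef_pos: [542.4, 296.0, 144.7]
tool_rot: [[0.0, 0.993, 0.122], [0.0, 0.122, -0.993], [-1.0, 0.0, -0.0]]
wrist_force: [0.0, -0.3, -1.0]
finger_gap: 0.502
```

Request:
carry_out(
  moves=[0.002,0,0,0,0.03,0,0,0,0,0.03,0,0,0,0,0.03],
)

```text
t: 38.05
eef_pos: [542.5, 296.2, 142.9]
tool_rot: [[0.001, 0.993, 0.122], [0.0, 0.122, -0.993], [-1.0, 0.001, -0.0]]
wrist_force: [0.8, 0.6, 0.6]
finger_gap: 0.498
```

Request:
carry_out(
  moves=[0.001,0,0,0,0.03,0,0,0,0,0.03,0,0,0,0,0.03],
)

```text
t: 38.3
eef_pos: [542.5, 296.3, 142.8]
tool_rot: [[0.001, 0.993, 0.122], [0.001, 0.122, -0.993], [-1.0, 0.001, -0.0]]
wrist_force: [-1.2, -0.4, 5.4]
finger_gap: 0.502
```

Request:
carry_out(
  moves=[0,0,0,0,0.065,0,0,0,0,0.07,0,0,0,0,0.07,-0.04,0,0,0,0.07,-0.04,0,0,0,0.07,-0.04,0,0,7,0.07,0,0.0016,0.03,0,0.0854,0,0.0016,0.04,0,0.0854,0,0.0016,0.04,0,0.0854,0,0.0016,0.04,0,0.0854],
)

```text
t: 39.13
eef_pos: [548.5, 144.8, 261.2]
tool_rot: [[-0.0, 1.0, 0.002], [-0.0, 0.002, -1.0], [-1.0, -0.0, 0.0]]
wrist_force: [0.3, -1.0, -0.1]
finger_gap: 1.004
```

Request:
carry_out(
  moves=[0,0.0016,0.04,0,0.0854,0,0.0016,0.04,0,0.0854,0,0.0016,0.04,0,0.0854,0,0.0016,0.04,0,0.0854,0,0.0016,0.04,0,0.0854,0,0.0016,0.04,0,0.0854,0,0.0016,0.04,0,0.0854,0,0.0016,0.04,0,0.0854,0,0.0016,0.04,0,0.0854,0,0.0016,0.04,0,0.0854],
)

```text
t: 39.97
eef_pos: [564.4, -255.9, 261.0]
tool_rot: [[-0.001, 1.0, -0.0], [0.0, -0.0, -1.0], [-1.0, -0.001, -0.0]]
wrist_force: [1.6, 0.1, -0.2]
finger_gap: 1.001
```

Request:
carry_out(
  moves=[0.025,0.0016,0.04,0,0.0854,0.03,0.0016,0.035,0,0.0854,0.03,0,0,0,0.0854,0.03,0,0,0,0.0854,0,0,0,0,0.0854,0,0,0,0,0.0854,0,0,0,0,0.0854],
)

```text
t: 40.55
eef_pos: [568.4, -321.0, 154.2]
tool_rot: [[0.002, 1.0, 0.001], [-0.001, 0.001, -1.0], [-1.0, 0.002, 0.001]]
wrist_force: [-0.1, -0.2, 0.6]
finger_gap: 0.998
```

```bash
python3 - <<'E'
from h import *
st();im,m=snap("wrist")
for c,b in blobs(blue(im),30):
    p=plane(m,*c,84); print(np.round(c),b[4],np.round(p),tool((p[0],p[1],28)))
t,mt=snap("top","top3")
for c,b in blobs(blue(t),8): print(np.round(c),b[4],np.round(plane(mt,*c,195)),loc(plane(mt,*c,195)))
E
```

```text
t 40.55 p [ 568.4 -321.   154.2] y [1.    0.001 0.002] x [ 0.002 -0.001 -1.   ] z [ 0.001 -1.     0.001] F [-0.1 -0.2  0.6] T [ 0.01 -0.05  0.02] gap 0.998 q [-34.  19.  70.  -0.  90. -34.]
[255. 219.] 893 [ 568. -332.   84.] [127.6  -1.   10.7]
[ 87. 196.] 211 [531. 475. 195.] [ 11.73502653 248.971307  ]
[354. 190.] 34 [ 546. -307.  195.] [ -68.22562303 -529.61844271]
[151. 192.] 69 [543. 291. 195.] [ 1.02590767 64.16259936]
[244. 243.] 56 [394.  17. 195.] [-180.14692344 -189.51671218]
```

Request:
carry_out(
  moves=[0.035,-0.001,0.012,0,0.0854,0.035,0,0,0,0.0854,0.035,0,0,0,0.0854,0.021,0,0,0,0.0854,0,0,0,0,0.03,0,0,0,0,0.03,0,0,0,0,0.03,0,0,0,0,0.03,0,0,0,0,0.03,0,0,0,0,0.03],
)

```text
t: 41.48
eef_pos: [569.0, -334.4, 31.0]
tool_rot: [[0.007, 1.0, 0.0], [-0.005, 0.0, -1.0], [-1.0, 0.007, 0.005]]
wrist_force: [0.6, 0.2, 6.4]
finger_gap: 0.506
```

Request:
carry_out(
  moves=[0,0,0,0,0.03,-0.02,0,0,0,0.03,-0.04,0,0,0,0.03,-0.04,0,0,0,0.03,-0.04,0,0,0,0.03,-0.04,0,0,0,0.03,0,0,0,0,0.03,0,0,0,0,0.03,0,0,0,0,0.03],
)

```text
t: 42.23
eef_pos: [566.6, -332.8, 206.9]
tool_rot: [[0.001, 1.0, 0.0], [-0.001, 0.0, -1.0], [-1.0, 0.001, 0.001]]
wrist_force: [-0.9, 0.2, -1.3]
finger_gap: 0.498
```

```bash
python3 - <<'E'
from h import *
st();print(tool((558,157.4,205)))
E
```

```text
t 42.23 p [ 566.6 -332.8  206.9] y [1.    0.    0.001] x [ 0.001 -0.001 -1.   ] z [ 0.    -1.     0.001] F [-0.9  0.2 -1.3] T [-0.    0.02  0.03] gap 0.498 q [-35.  19.  65.  -0.  96. -35.]
[   1.6   -8.5 -490.2]
```

Request:
carry_out(
  moves=[0,-0.0007,-0.0408,0,0.03,0,-0.0007,-0.0408,0,0.03,0,-0.0007,-0.0408,0,0.03,0,-0.0007,-0.0408,0,0.03,0,-0.0007,-0.0408,0,0.03,0,-0.0007,-0.0408,0,0.03,0,-0.0007,-0.0408,0,0.03,0,-0.0007,-0.0408,0,0.03,0,-0.0007,-0.0408,0,0.03,0,-0.0007,-0.0408,0,0.03],
)

```text
t: 43.07
eef_pos: [557.8, 77.0, 203.5]
tool_rot: [[-0.005, 1.0, 0.0], [-0.0, 0.0, -1.0], [-1.0, -0.005, 0.0]]
wrist_force: [0.4, -0.9, -2.1]
finger_gap: 0.505
```

Request:
carry_out(
  moves=[0,-0.0007,-0.0408,0,0.03,0,-0.0007,-0.0408,0,0.03,0,0,0,-7,0.03,0.02,0,0,0,0.03,0.02,0,0,0,0.03,0.01,0,0,0,0.03,0,0,0,0,0.03,0,0,0,0,0.03],
)

```text
t: 43.73
eef_pos: [557.1, 156.3, 154.3]
tool_rot: [[-0.004, 0.993, 0.122], [-0.001, 0.122, -0.993], [-1.0, -0.004, 0.0]]
wrist_force: [0.2, 0.3, -0.3]
finger_gap: 0.502
```

```bash
python3 - <<'E'
from h import *
st();print(tool((558,157.4,142)))
E
```

```text
t 43.73 p [557.1 156.3 154.3] y [ 0.993  0.122 -0.004] x [-0.004 -0.001 -1.   ] z [ 0.122 -0.993  0.   ] F [ 0.2  0.3 -0.3] T [ 0.06 -0.03 -0.01] gap 0.502 q [10. 10. 81. -0. 89.  3.]
[12.3  1.1 -0.9]
```

Request:
carry_out(
  moves=[0.006,0,0,0,0.03,0.003,0,0,0,0.03,0,0,0,0,0.03,0,0,0,0,0.03],
)

```text
t: 44.07
eef_pos: [558.4, 156.6, 147.8]
tool_rot: [[0.001, 0.993, 0.122], [0.0, 0.122, -0.993], [-1.0, 0.001, 0.0]]
wrist_force: [0.1, -0.9, -1.4]
finger_gap: 0.506
```

Request:
carry_out(
  moves=[0.002,0,0,0,0.03,0,0,0,0,0.03,0,0,0,0,0.03],
)

```text
t: 44.32
eef_pos: [558.2, 156.7, 145.5]
tool_rot: [[0.0, 0.993, 0.122], [-0.0, 0.122, -0.993], [-1.0, 0.0, 0.0]]
wrist_force: [-0.5, 0.3, -0.3]
finger_gap: 0.503
```

Request:
carry_out(
  moves=[0.001,0,0,0,0.03,0,0,0,0,0.03,0,0,0,0,0.03],
)

```text
t: 44.57
eef_pos: [558.2, 156.7, 144.3]
tool_rot: [[0.0, 0.993, 0.122], [-0.0, 0.122, -0.993], [-1.0, -0.0, 0.0]]
wrist_force: [-0.1, 0.4, -1.3]
finger_gap: 0.505
```

Request:
carry_out(
  moves=[0.001,0,0,0,0.03,0.001,0,0,0,0.03,0,0,0,0,0.03],
)

```text
t: 44.82
eef_pos: [558.2, 156.7, 142.2]
tool_rot: [[-0.0, 0.993, 0.122], [-0.0, 0.122, -0.993], [-1.0, -0.0, 0.0]]
wrist_force: [0.2, 0.3, -1.9]
finger_gap: 0.503
```

Request:
carry_out(
  moves=[0.001,0,0,0,0.03,0,0,0,0,0.03,0,0,0,0,0.03],
)

```text
t: 45.07
eef_pos: [558.2, 156.8, 142.0]
tool_rot: [[0.0, 0.993, 0.122], [0.0, 0.122, -0.993], [-1.0, 0.0, -0.0]]
wrist_force: [-1.9, 0.4, 2.0]
finger_gap: 0.5
```

Request:
carry_out(
  moves=[0,0,0,0,0.065,0,0,0,0,0.07,0,0,0,0,0.07,-0.04,0,0,0,0.07,-0.04,0,0,0,0.07,-0.04,0,0,0,0.07,-0.02,0,0.02,0,0.0854,0,-0.01,0.04,0,0.0854,0,-0.01,0.04,0,0.0854,0,-0.01,0.04,0,0.0854],
)

```text
t: 45.9
eef_pos: [545.5, 13.0, 282.1]
tool_rot: [[0.002, 0.992, 0.124], [-0.0, 0.124, -0.992], [-1.0, 0.002, 0.001]]
wrist_force: [0.8, 0.1, -1.2]
finger_gap: 0.998
```

Request:
carry_out(
  moves=[0,-0.02,0.035,0,0.0854,0,-0.02,0.035,0,0.0854,0,-0.02,0.035,0,0.0854,0,-0.02,0.035,0,0.0854,0,-0.02,0.035,0,0.0854,0,-0.02,0.035,0,0.0854,0,-0.02,0.035,0,0.0854,0,0,0,0,0.0854,0,0,0,0,0.0854],
)

```text
t: 46.65
eef_pos: [435.5, -248.0, 281.1]
tool_rot: [[-0.0, 0.993, 0.117], [0.0, 0.117, -0.993], [-1.0, -0.0, -0.0]]
wrist_force: [1.2, -0.4, 0.5]
finger_gap: 0.999
```

```bash
python3 - <<'E'
from h import *
st();t,mt=snap("top","top4");s,ms=snap("side","side4")
for c,b in blobs(blue(t),8): print(np.round(c),b[4],np.round(plane(mt,*c,195)),loc(plane(mt,*c,195)))
for n,a in(("t4",t[100:260,110:400]),): cv2.imwrite(f"pics/{n}.png",cv2.resize(a,None,fx=2.7,fy=2.7,interpolation=cv2.INTER_CUBIC))
cv2.imwrite("pics/s4.png",cv2.resize(s[90:260,160:360],None,fx=3.5,fy=3.5,interpolation=cv2.INTER_CUBIC))
E
```

```text
t 46.65 p [ 435.5 -248.   281.1] y [ 0.993  0.117 -0.   ] x [-0.  0. -1.] z [ 0.117 -0.993 -0.   ] F [ 1.2 -0.4  0.5] T [0.03 0.05 0.01] gap 0.999 q [-36.  -2.  80.   0. 102. -43.]
[ 87. 196.] 210 [531. 475. 195.] [ 12.29244273 248.80937992]
[198. 187.] 66 [558. 153. 195.] [ -1.1191366 -74.773091 ]
[151. 192.] 69 [543. 291. 195.] [ 1.02590767 64.16259936]
[244. 243.] 56 [394.  17. 195.] [-180.14692344 -189.51671218]
```

View pics/s4.png

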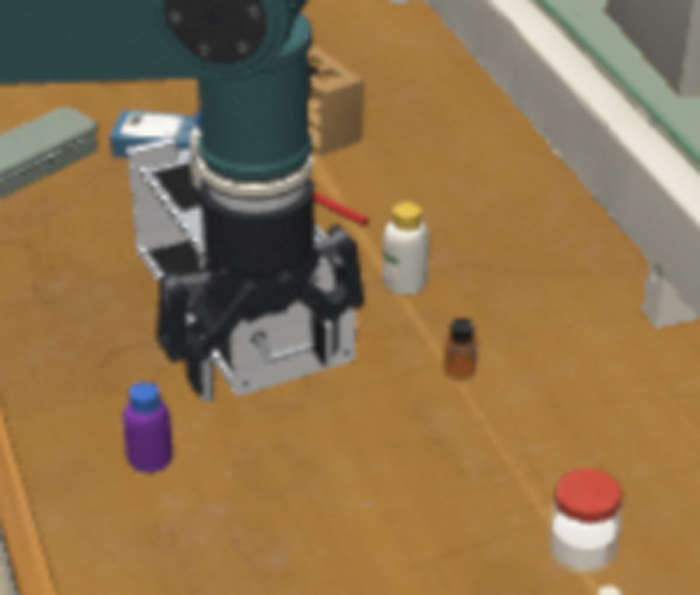

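View pics/t4.png

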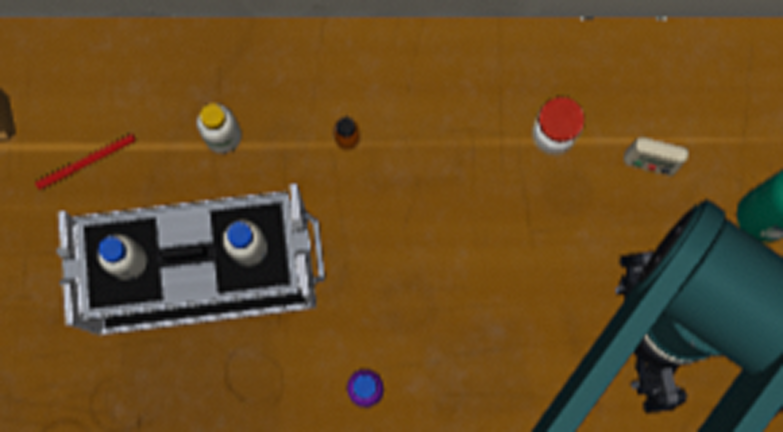

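Request:
carry_out(
  moves=[0,-0.02,0.036,0,0.0854,0,-0.02,0.036,0,0.0854,0,-0.02,0.036,0,0.0854,0,-0.02,0.036,0,0.0854,0,-0.02,0.036,0,0.0854,0,-0.02,0.036,0,0.0854,0,-0.02,0.036,0,0.0854,0,0,0,0,0.0854,0,0,0,0,0.0854],
)

```text
t: 47.5
eef_pos: [328.7, -513.8, 279.9]
tool_rot: [[-0.001, 0.993, 0.122], [0.002, 0.122, -0.993], [-1.0, -0.0, -0.002]]
wrist_force: [0.1, 1.1, 0.4]
finger_gap: 1.001
```

```bash
python3 - <<'E'
from h import *
s,ms=snap("side","side5")
cv2.imwrite("pics/s5.png",cv2.resize(s[110:215,180:280],None,fx=5.5,fy=5.5,interpolation=cv2.INTER_CUBIC))
E
```

```text
(no output)
```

View pics/s5.png

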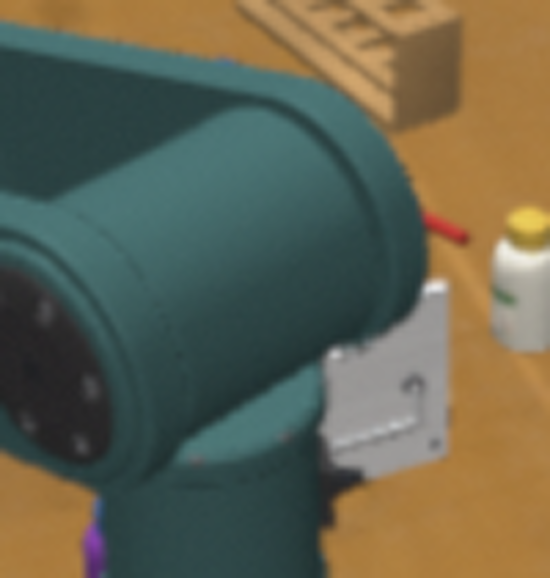

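Request:
carry_out(
  moves=[0.01,-0.025,0,0,0.0854,0.01,-0.025,0,0,0.0854,0.01,-0.025,0,0,0.0854,0.01,-0.025,0,0,0.0854,0.01,-0.02,0,0,0.0854,0,0,0,0,0.0854,0,0,0,0,0.0854],
)

```text
t: 48.13
eef_pos: [210.3, -526.4, 231.5]
tool_rot: [[0.001, 0.992, 0.124], [0.001, 0.124, -0.992], [-1.0, 0.001, -0.0]]
wrist_force: [1.4, -0.3, 0.1]
finger_gap: 1.004
```

```bash
python3 - <<'E'
from h import *
s,ms=snap("side","side6");t,mt=snap("top")
cv2.imwrite("pics/s6.png",cv2.resize(s[110:215,180:280],None,fx=5.5,fy=5.5,interpolation=cv2.INTER_CUBIC))
for c,b in blobs(blue(t),8): print(np.round(c),b[4],loc(plane(mt,*c,195)))
E
```

```text
[ 87. 196.] 210 [ 12.42739283 249.09146536]
[198. 187.] 66 [ -1.1191366 -74.773091 ]
[151. 192.] 69 [ 1.02590767 64.16259936]
[244. 243.] 56 [-180.14692344 -189.51671218]
```

View pics/s6.png

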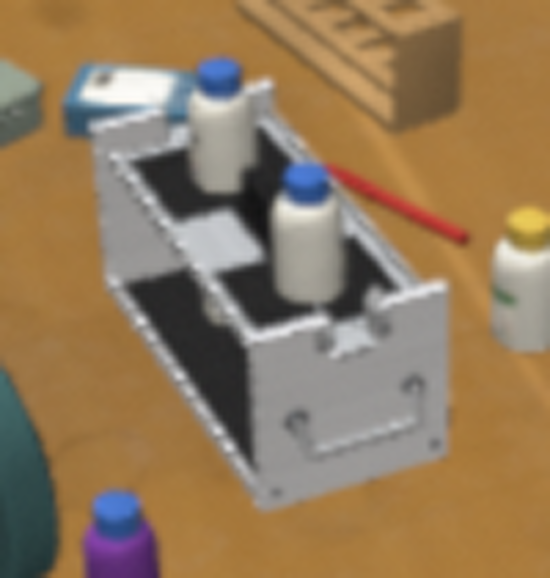

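```bash
python3 -c "
from h import *
print(ticket.hand_in())"
```

```text
the job is handed in; nothing more can be done
None
```

The carrier is packed and the job is handed in at about 48 s of the 210 s allowed.

- **Weighing:** four blue-capped white bottles were on the bench. Two pulled about 4.2 N and 5.5 N in the hand, so they are full. The other two pulled about 1 to 1.7 N, so they are nearly empty.
- **Packing:** the full ones went on the carrier floor at about y = -68 and +63 mm. I then pressed the shelf in; it stopped at its ledge height, and pushing harder, up to about 26 N, moved it no further. The nearly empty ones went on the shelf at about y = -72 and +67 mm.

**Last checks:**
- **Shelf:** the final side picture shows it flat, with the near-end ear down in its slot. Both shelf bottles touched down at the height expected with the shelf home, so its two ends are level. I did not check the four clips one by one.
- **Bottles:** the two shelf bottles are upright. The floor bottles showed upright at the right spots from above before the shelf went in. The final view shows only part of one of them under the shelf.
- **Others:** the jar, the amber bottle and the purple and yellow-capped bottles looked unmoved. I did not re-measure the beaker, but the arm never came near it below about 150 mm.
- **Disagreement:** the wrist camera put the shelf centre about 1.5 mm to +x of where the arm's own readings put it. That is within the stated 2 mm camera calibration.

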